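Clear the canape boards into a square pile on the free stand

TASK

Clear up after plating: stand any lidded pots that are still on the wooden canape boards upright in the aluminium tray, without tipping them over. Then stack all the boards that are there in one neat pile on whichever of the two low stands is free, the biggest at the bottom and each smaller one on top of the next, every board centred on the stand and squared up lengthwise with it. Leave the amber jar on its stand and the cork trivet where they are.

Things in the scene. Friction and masses are not known exactly. Their poses are not given: they have to be found in the camera images.
- board_1: Flat wooden canape board, 165 mm long (its x) by 66 mm wide (its y) and 18 mm thick, size 1 of 5 (1 the biggest), about 147 g; at the start it lies flat on the worktop. Origin: centre of its underside; z is up through the thickness. A lidded pot may be standing on it at the start.
- board_2: Flat wooden canape board, 150 mm long (its x) by 63 mm wide (its y) and 18 mm thick, size 2 of 5 (1 the biggest), about 128 g; at the start it lies flat on the worktop. Origin: centre of its underside; z is up through the thickness. A lidded pot may be standing on it at the start.
- board_3: Flat wooden canape board, 135 mm long (its x) by 60 mm wide (its y) and 18 mm thick, size 3 of 5 (1 the biggest), about 109 g; at the start it lies flat on the worktop. Origin: centre of its underside; z is up through the thickness. A lidded pot may be standing on it at the start.
- board_4: Flat wooden canape board, 120 mm long (its x) by 57 mm wide (its y) and 18 mm thick, size 4 of 5 (1 the biggest), about 92 g; at the start it lies flat on the worktop. Origin: centre of its underside; z is up through the thickness. Not always there (None when absent).
- board_5: Flat wooden canape board, 105 mm long (its x) by 54 mm wide (its y) and 18 mm thick, size 5 of 5 (1 the biggest), about 77 g; at the start it lies flat on the worktop. Origin: centre of its underside; z is up through the thickness. Not always there (None when absent).
- stand_a: Fixed low stand of dark wood on a steel foot, left (+y) side of the robot; level top 120 mm long (its x) by 50 mm wide (its y), narrower than any board, 50 mm above the worktop. Origin: centre of its underside. z up.
- jar_a: Amber glass storage jar with cork lid, 58 mm across, 85 mm tall, standing on the top of stand_a at the start. Exactly one of jar_a and jar_b is there (the other is None): its stand is taken. Origin: centre of its underside, z up.
- stand_b: Fixed low stand of dark wood on a steel foot, right (-y) side of the robot; level top 120 mm long (its x) by 50 mm wide (its y), narrower than any board, 50 mm above the worktop. Origin: centre of its underside. z up.
- jar_b: Amber glass storage jar with cork lid, 58 mm across, 85 mm tall, standing on the top of stand_b at the start. Exactly one of jar_a and jar_b is there (the other is None): its stand is taken. Origin: centre of its underside, z up.
- tray: Fixed shallow aluminium tray, 190 mm (its x) by 140 mm (its y), rim 20 mm high, walls and floor 4 mm thick; on the left or the right beyond a stand. Origin: centre of its underside, z up.
- pot_1: Small white ceramic pot with a flat steel lid fixed on it, 55 mm across, 52 mm tall, about 150 g, standing on board_1 at the start. Two or all three of the pots are there (None when absent). Origin: centre of its underside, z up.
- pot_2: Small white ceramic pot with a flat steel lid fixed on it, 55 mm across, 52 mm tall, about 150 g, standing on board_2 at the start. Two or all three of the pots are there (None when absent). Origin: centre of its underside, z up.
- pot_3: Small white ceramic pot with a flat steel lid fixed on it, 55 mm across, 52 mm tall, about 150 g, standing on board_3 at the start. Two or all three of the pots are there (None when absent). Origin: centre of its underside, z up.
- trivet: Round cork trivet, 90 mm across, 16 mm thick, lying among the boards; not part of the job, leave it. Origin: centre of its underside.
- deli_box: Fixed white plastic lidded box, 176 mm (its x) by 116 mm (its y), 62 mm high, on the side where the tray is not; not part of the job. Origin: centre of its underside.
Things that resemble listed ones, but are neither listed nor needed, are in the scene too. What is shaped like the pot_3 but blue or green is not meant. Leave any pink look-alike of the stand_a alone.

How it is judged:
At the end, for the whole second after the job is handed in: All boards present lie flat and at rest in one pile on one stand, biggest lowest, board_1 on the stand's top, each centre within 13 mm of the stand's centre and each length within 8 degrees of the stand's; every pot present stands upright on the tray's floor, inside its rim (((horizontal distance between each of board_1, board_2, board_3, board_4, board_5 and stand_a below 0.013 m and angle between the x axis of each of board_1, board_2, board_3, board_4, board_5 and the x axis of stand_a, either way round below 0.14 rad and z of board_1 in the frame of stand_a between 0.045 and 0.056 m) or (horizontal distance between each of board_1, board_2, board_3, board_4, board_5 and stand_b below 0.013 m and angle between the x axis of each of board_1, board_2, board_3, board_4, board_5 and the x axis of stand_b, either way round below 0.14 rad and z of board_1 in the frame of stand_b between 0.045 and 0.056 m)) and z of each of board_2, board_3, board_4, board_5 in the frame of board_1 above 0.0108 m and z of each of board_3, board_4, board_5 in the frame of board_2 above 0.0108 m and z of each of board_4, board_5 in the frame of board_3 above 0.0108 m and z of board_5 in the frame of board_4 above 0.0108 m and z of board_3 in the frame of board_1 below 0.042 m and z of board_5 in the frame of board_3 below 0.042 m and angle between each of board_1, board_2, board_3, board_4, board_5's own z axis and vertical below 0.07 rad and linear speed of each of board_1, board_2, board_3, board_4, board_5, pot_1, pot_2, pot_3 below 0.02 m/s and x of pot_1 in the frame of tray between -0.08 and 0.08 m and y of pot_1 in the frame of tray between -0.055 and 0.055 m and z of each of pot_1, pot_2, pot_3 in the frame of tray below 0.012 m and angle between each of pot_1, pot_2, pot_3's own z axis and vertical below 0.12 rad and x of pot_2 in the frame of tray between -0.08 and 0.08 m and y of pot_2 in the frame of tray between -0.055 and 0.055 m and x of pot_3 in the frame of tray between -0.08 and 0.08 m and y of pot_3 in the frame of tray between -0.055 and 0.055 m); the robot touches nothing.
It fails at once if the amber jar on its stand is pushed, moved or tipped (over 25 mm or 25 degrees) (distance of any of jar_a, jar_b from where it was at the start of the episode above 0.025 m or angle between any of jar_a, jar_b's own z axis and vertical above 0.44 rad).
It fails at once if a pot is tipped over (leans more than 40 degrees) (angle between any of pot_1, pot_2, pot_3's own z axis and vertical above 0.7 rad).
It fails at once if the cork trivet is shifted more than 40 mm (distance of trivet from where it was at the start of the episode above 0.04 m).
Of jar_a, jar_b only 1 to 1 are there at a start; the rules pass over those that are not, and their reading is None.
Of board_4, board_5 only 1 to 2 are there at a start; the rules pass over those that are not, and their reading is None.
Of pot_1, pot_2, pot_3 only 2 to 3 are there at a start; the rules pass over those that are not, and their reading is None.
At some moment in a run one of board_4, board_5 may be knocked a few centimetres aside while the robot is not near it.
It also fails if it takes over 208 s, if anything falls off the work surface, if the arm or the gripper's body presses on something with over 40 N, if the wrist force passes 120 N, or if a joint passes its speed limit or range.

ROBOT

A 6-joint arm with a two-finger parallel gripper is mounted at the origin on the work surface. World frame = base frame: x ahead of the robot, y to its left, z up, the work surface at z = 0. Lengths are in m, angles in rad, forces in N, time in s.
With the tool pointing down it reaches from about 0.325 to 0.9 m from the base axis. Payload 3.5 kg.
Tool frame: the origin (TCP) lies at the very end of the fingers, on their centre line; the grasp point (between the pads) lies 19 mm behind it; z points along the fingers, x is the direction in which the jaws open and shut, and the axes are right-handed (so a half turn about z gives the same grasp; the last joint's range is limited). The gripper opens to 85 mm and grips with 20 to 120 N. Pads are 22 mm wide; open, the fingers measure 114 mm over their backs; the gripper's body (76 mm by 85 mm) begins 54 mm behind the grasp point. The pads swing forward as they close: fully open they stand 13 mm farther back than shut.
Start: joints at [-1.309, 0.276, -0.026, 1.268, 0, 1.467], TCP at [0.223, -0.584, 0.231] pointing down, gripper open.
Joint ranges: [-3.12, 3.12], [-0.85, 1.88], [-1.08, 1.24], [-1.95, 2.15], [-1.57, 1.53], [-3.14, 3.14]. Speed limits (rad/s): [2.57, 2.57, 3.14, 3.14, 3.14, 3.14].

INTERFACE

Orientations are given as a unit quaternion [w, x, y, z].
In Python, from station import bot, vision gives the robot as it stands.
- The arm moves only by the tool apply_moves, never from a script. Its argument "increments" is a list of rows, each a list of 7 numbers: the turn, a rotation vector about the tool's x, y, z in degrees, then the shift along the tool's x, y, z in m, then the finger opening in m, from 0 to 0.0854. In form: [[wx, wy, wz, dx, dy, dz, hand], ...]. A call has 1 to 20 rows; each row is the pose to reach, as a shift and turn from the pose measured when the call began, along the tool's axes at that moment; what a row does not reach only later rows make up. A row lasts 1/10 s, in which the tool goes at most 50 mm and 8.59 degrees, less where a joint would pass 70% of its speed; a pose out of reach is approached as far as the arm can. A call with a gripper value outside its range is refused whole. The fingers move at their own pace and stop on an object; "force" is the grip in N (left out, the last holds). Time passes only in rows, so rows that repeat a pose let the fingers close. It gives the time, the measured TCP pose, the force and the opening at its end, in the units of the state.
- bot.sense(): the state, without advancing time (a new reading comes with each control period).
- vision.camera(name): name is "scene" or "top" or "wrist"; returns a dict with "frame" (420x560x3 uint8, red, green, blue), "range_z" (420x560 float32, m along the optical axis (not along the pixel's ray), 0 where there is no reading), "mtx" (3x3 intrinsics, pixels), "D" ([k1, k2, p1, p2, k3] as OpenCV has them; the pictures are not rectified), "R" (3x3) and "t" (3): a world point X has camera coordinates R X + t. Camera axes: x right, y down, z forward; pixel columns grow to the right and rows downward; lengths in m; the calibration is good to about 2 mm. A picture is of the moment at which its call begins.
- bot.sign_off(): hands the job in, once; it reports no verdict.
The state is a dict: "time": time; "q": joint angles; "dq": joint speeds; "joint_torque": joint torques, N m; "ee_pos": TCP position; "ee_rot": TCP orientation; "contact_force": force on the tool from outside, world axes, zero at the start; "moment": the same for the moment, N m; "width": finger opening in m.
Only numpy, scipy, OpenCV 4.12 (cv2) and the standard library are available. Lean on these libraries where they do the work, as an engineer would, in place of code of your own. Each camera call takes 0.05 s, during which the arm holds its last target.

## Working session

There is one attempt and no reset: what is moved stays moved. The work goes in short steps, Python scripts to look and compute and a tool call to move; the robot and the scene stay as the last step left them, time stands still between calls to the robot, and variables do not carry over. Pictures are saved under pics/ and viewed, and the job is handed in when it is done.

Besides the shell and the picture viewer there is one more tool, called after "Request:" in YAML: its name, and indented under it one key for each argument. apply_moves: Moves the arm, as the interface text tells. Its arguments: {"type":"object","properties":{"increments":{"type":"array","items":{"type":"array","items":{"type":"number"}}},"force":{"type":"number"}},"required":["increments"]}

```bash
ls && mkdir -p pics && python3 - <<'E'
from station import bot, vision
import cv2
print(bot.sense())
for n in ["scene","top","wrist"]:
    c=vision.camera(n)
    cv2.imwrite(f"pics/{n}0.png",c["frame"][:,:,::-1])
    print(n,c["mtx"],c["D"],c["R"],c["t"])
E
```

```text
pics
{'time': 0.0, 'q': array([-1.30938580e+00,  2.77145797e-01, -2.79376796e-02,  1.26798868e+00,
       -2.68690400e-05,  1.46737985e+00]), 'dq': array([-7.43681438e-04, -1.91157881e-03,  1.04948184e-03, -5.83598361e-05,
        1.48643980e-04, -3.81870621e-04]), 'joint_torque': array([-5.49209778e-05, -4.45505834e+01,  2.95204800e+01,  1.62192550e-02,
       -3.01756938e-05, -3.16769459e-06]), 'ee_pos': array([ 0.22275746, -0.58309635,  0.230125  ]), 'ee_rot': array([-7.28399869e-04,  8.23646151e-01, -5.67102921e-01, -8.74333803e-04]), 'contact_force': array([ 0.72469067,  1.05775696, -0.40558111]), 'moment': array([-0.00631769, -0.03960216,  0.00785516]), 'width': 0.08551808985409487}
scene [[520.92343463   0.         278.35750588]
 [  0.         520.92343463 206.75781336]
 [  0.           0.           1.        ]] [0.06786983 0.         0.         0.         0.        ] [[ 0.70622836  0.70797088  0.00432887]
 [ 0.59734938 -0.59257489 -0.54039682]
 [-0.38002003  0.3842294  -0.84139916]] [-0.36940333 -0.25089557  1.60777416]
top [[536.8129633    0.         287.04367141]
 [  0.         536.8129633  209.26652304]
 [  0.           0.           1.        ]] [-0.05302843  0.          0.          0.          0.        ] [[-0.00756782 -0.99996488 -0.00360102]
 [-0.99890082  0.00772626 -0.04623266]
 [ 0.04625886  0.00324718 -0.99892421]] [0.05753077 0.48456688 1.72963899]
wrist [[345.87802808   0.         277.1132628 ]
 [  0.         345.87802808 209.4959517 ]
 [  0.           0.           1.        ]] [-0.0444118  0.         0.         0.         0.       ] [[ 0.35680738 -0.93417718 -0.00122361]
 [-0.89939598 -0.34387626  0.26988142]
 [-0.25253784 -0.09519517 -0.96289279]] [-0.62519629 -0.03311563  0.37762635]
```

View pics/top0.png

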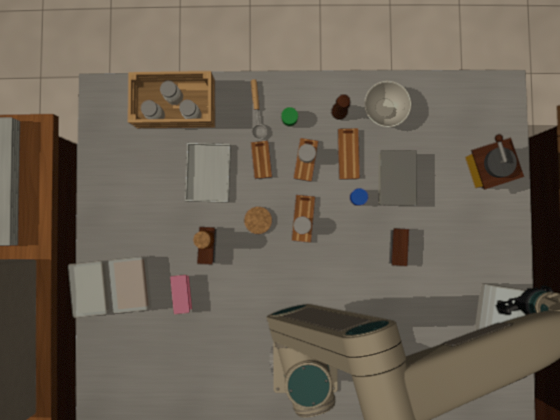

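View pics/scene0.png

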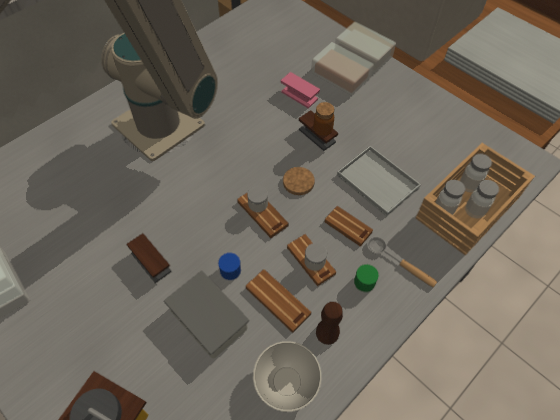

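View pics/wrist0.png

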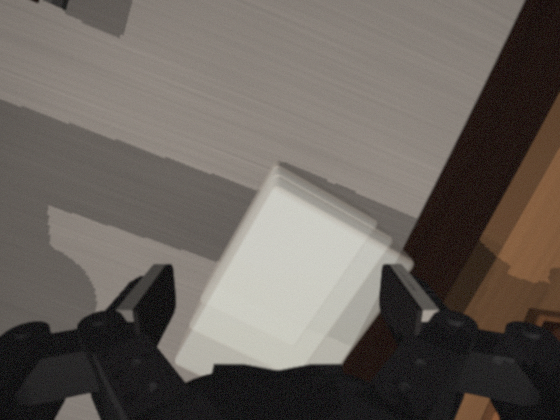

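```bash
cat > h.py <<'E'
from station import bot, vision
import cv2, numpy as np
def cloud(c):
    Z=c["range_z"]; h,w=Z.shape
    u,v=np.meshgrid(np.arange(w),np.arange(h))
    p=cv2.undistortPoints(np.stack([u,v],-1).reshape(-1,1,2).astype(np.float64),c["mtx"],c["D"]).reshape(h,w,2)
    P=np.dstack([p[...,0]*Z,p[...,1]*Z,Z])
    W=(P-c["t"])@c["R"]   # R^T (P-t)
    W[Z==0]=np.nan
    return W
def proj(c,X):
    r,_=cv2.Rodrigues(np.asarray(c["R"],float))
    return cv2.projectPoints(np.asarray(X,float).reshape(-1,1,3),r,np.asarray(c["t"],float),c["mtx"],c["D"])[0].reshape(-1,2)
def pix2plane(c,uv,z):
    p=cv2.undistortPoints(np.asarray(uv,float).reshape(-1,1,2),c["mtx"],c["D"]).reshape(-1,2)
    d=np.c_[p,np.ones(len(p))]@c["R"]; o=-np.asarray(c["t"])@c["R"]
    s=(z-o[2])/d[:,2]
    return o+d*s[:,None]
def crop(c,x0,y0,x1,y1,k,name):
    im=cv2.resize(c["frame"][y0:y1,x0:x1,::-1],None,fx=k,fy=k,interpolation=cv2.INTER_CUBIC)
    cv2.imwrite("pics/"+name,im)
def pose():
    from scipy.spatial.transform import Rotation as Ro
    s=bot.sense(); q=s["ee_rot"]; return s["ee_pos"],Ro.from_quat([q[1],q[2],q[3],q[0]])
E
python3 - <<'E'
from h import *
c=vision.camera("top")
crop(c,170,65,430,265,3,"topc.png")
W=cloud(c)
for n,(u,v) in dict(grey=(398,177),b4=(262,160),b3=(313,172),p3=(307,152),b2=(304,205),p2=(302,225),b1=(348,150),sb=(400,246),tray=(208,175),jar=(203,240),triv=(258,220),table=(330,200)).items(): print(n,W[v-1:v+2,u-1:u+2].reshape(-1,3).mean(0).round(4))
E
```

```text
grey [ 0.5822 -0.2984  0.0605]
b4 [0.6457 0.134  0.0161]
b3 [ 0.6062 -0.0318  0.0072]
p3 [ 0.6625 -0.0106  0.0696]
b2 [ 0.498  -0.0011  0.0188]
p2 [0.4326 0.0072 0.07  ]
b1 [ 0.6766 -0.1462  0.0139]
sb [ 0.3639 -0.3039  0.0464]
tray [0.5995 0.3116 0.0046]
jar [0.3886 0.3073 0.1342]
triv [0.4508 0.1479 0.0168]
table [ 0.515  -0.087  -0.0038]
```

View pics/topc.png

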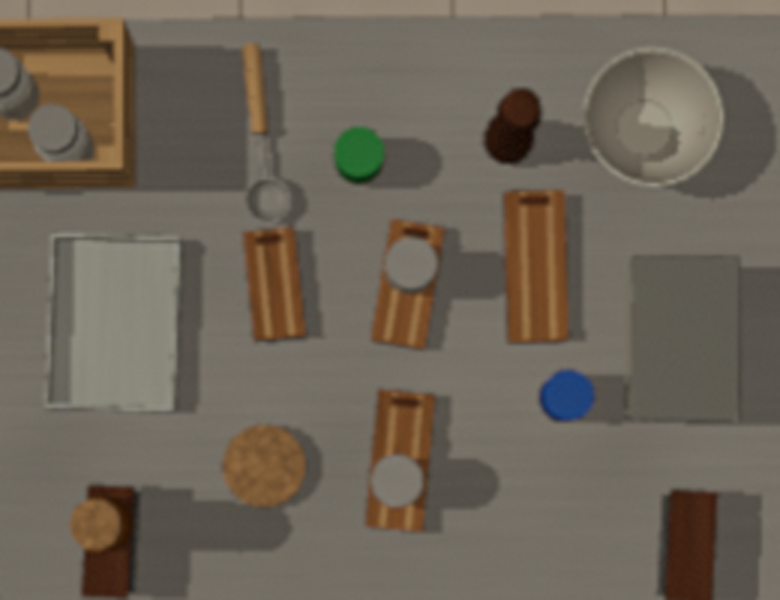

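```bash
cat >> h.py <<'E'
def delta(x,y,z,yawdeg):
    """print tool-frame move to a tool-down pose"""
    from scipy.spatial.transform import Rotation as Ro
    p,R=pose()
    T=Ro.from_euler('z',yawdeg,degrees=True)*Ro.from_euler('x',180,degrees=True)
    w=(R.inv()*T).as_rotvec(degrees=True); d=R.inv().apply(np.array([x,y,z])-p)
    print("pos",p.round(4),"w",w.round(2),"d",d.round(4),"|d|",np.linalg.norm(d).round(3))
def boards(c,zt,roi=None,lo=(5,90,70),hi=(20,255,255),amin=300):
    hsv=cv2.cvtColor(np.ascontiguousarray(c["frame"]),cv2.COLOR_RGB2HSV)
    m=cv2.inRange(hsv,lo,hi); out=[]
    if roi: 
        k=np.zeros_like(m);k[roi[1]:roi[3],roi[0]:roi[2]]=255;m&=k
    m=cv2.morphologyEx(m,cv2.MORPH_CLOSE,np.ones((5,5)))
    for ct in cv2.findContours(m,cv2.RETR_EXTERNAL,cv2.CHAIN_APPROX_NONE)[0]:
        if cv2.contourArea(ct)<amin: continue
        P=pix2plane(c,ct.reshape(-1,2),zt)[:,:2].astype(np.float32)
        (cx,cy),(w,h),a=cv2.minAreaRect(P*1000)
        if w<h: w,h,a=h,w,a+90
        a=(a+90)%180-90
        out.append((ct.reshape(-1,2).mean(0).round(),round(cx,1),round(cy,1),round(w,1),round(h,1),round(a,2)))
    return out
E
python3 - <<'E'
from h import *
c=vision.camera("top")
for b in boards(c,0.018,(170,65,430,265)): print(b)
print("stands:")
for b in boards(c,0.05,(170,200,430,280),lo=(0,80,20),hi=(12,255,80),amin=200): print(b)
print(pix2plane(c,[[307,152.7],[302.3,225.3]],0.07))
print("tray", pix2plane(c,[[170+50/3,65+234/3],[170+181/3,65+236/3],[170+178/3,65+410/3],[170+46/3,65+408/3]],0.02))
print("stand b", pix2plane(c,[[170+672/3,65+490/3],[170+716/3,65+490/3],[170+714/3,65+600/3]],0.05))
delta(0.43,0.005,0.25,-90)
delta(0.5,0.0,0.35,-90)
E
```

```text
(array([258., 220.]), 450.8, 149.5, 87.3, 84.0, 89.58)
(array([304., 220.]), 455.7, 2.4, 148.8, 62.8, -5.75)
(array([304., 168.]), 619.9, -2.8, 79.9, 59.8, -10.73)
(array([261., 159.]), 648.0, 137.2, 120.1, 56.6, 5.64)
(array([348., 153.]), 666.4, -147.0, 163.7, 68.1, -0.36)
(array([191., 102.]), 849.3, 362.9, 188.4, 145.4, 0.09)
stands:
(array([400., 247.]), 361.7, -302.7, 116.6, 50.6, -3.79)
(array([207., 244.]), 371.4, 311.7, 117.3, 50.1, -3.55)
[[ 0.66019905 -0.01059452  0.07      ]
 [ 0.43167978  0.00627024  0.07      ]]
tray [[0.70313611 0.379022   0.02      ]
 [0.69950745 0.23654176 0.02      ]
 [0.51062395 0.24014042 0.02      ]
 [0.51392965 0.38288695 0.02      ]]
stand b [[ 0.42006608 -0.28493267  0.05      ]
 [ 0.41967311 -0.33163291  0.05      ]
 [ 0.30373968 -0.32761634  0.05      ]]
pos [ 0.2229 -0.5835  0.2307] w [ 0.    0.06 20.9 ] d [-0.4759 -0.4034 -0.0187] |d| 0.624
pos [ 0.2229 -0.5835  0.2307] w [ 0.    0.06 20.9 ] d [-0.4464 -0.4671 -0.1187] |d| 0.657
```

Request:
apply_moves:
  increments:
    - [0,0,20.9,-0.4759,-0.4034,-0.06,0.0854]
    - [0,0,20.9,-0.4759,-0.4034,-0.06,0.0854]
    - [0,0,20.9,-0.4759,-0.4034,-0.06,0.0854]
    - [0,0,20.9,-0.4759,-0.4034,-0.06,0.0854]
    - [0,0,20.9,-0.4759,-0.4034,-0.06,0.0854]
    - [0,0,20.9,-0.4759,-0.4034,-0.06,0.0854]
    - [0,0,20.9,-0.4759,-0.4034,-0.06,0.0854]
    - [0,0,20.9,-0.4759,-0.4034,-0.06,0.0854]
    - [0,0,20.9,-0.4759,-0.4034,-0.06,0.0854]
    - [0,0,20.9,-0.4759,-0.4034,-0.06,0.0854]
    - [0,0,20.9,-0.4759,-0.4034,-0.06,0.0854]
    - [0,0,20.9,-0.4759,-0.4034,-0.06,0.0854]
    - [0,0,20.9,-0.4759,-0.4034,-0.06,0.0854]
    - [0,0,20.9,-0.4759,-0.4034,-0.06,0.0854]
    - [0,0,20.9,-0.4759,-0.4034,-0.06,0.0854]
    - [0,0,20.9,-0.4759,-0.4034,-0.06,0.0854]
    - [0,0,20.9,-0.4759,-0.4034,-0.06,0.0854]

```text
time: 1.95
ee_pos: [0.4296, 0.004, 0.2911]
ee_rot: [0.0, -0.706, 0.708, 0.001]
contact_force: [0.4, 0.4, 0.0]
width: 0.0855
```

```bash
python3 - <<'E'
from h import *
print(bot.sense()["q"].round(2))
delta(0.4317,0.0063,0.045,-90)
c=vision.camera("wrist")
crop(c,0,0,560,420,1,"w1.png")
for b in boards(c,0.018): print(b)
print(proj(c,[[0.4317,0.0063,0.07]]))
E
```

```text
[-0.14 -0.1  -0.32  1.36  0.    3.  ]
pos [0.4296 0.004  0.2911] w [ 0.04  0.05 -0.11] d [-0.0021 -0.0023  0.2461] |d| 0.246
(array([ 18., 244.]), 341.5, 341.4, 77.4, 56.3, -1.76)
(array([534., 231.]), 353.8, -329.6, 125.2, 55.4, -4.44)
(array([276., 198.]), 402.4, 7.0, 62.3, 35.7, 88.64)
(array([158., 150.]), 456.2, 145.8, 88.5, 87.2, -48.4)
(array([283., 125.]), 481.1, -0.8, 105.0, 61.6, -6.13)
(array([413.,  16.]), 602.5, -146.7, 68.6, 34.4, -88.9)
(array([281.,  17.]), 603.0, -0.2, 59.1, 41.2, 80.23)
(array([160.,  13.]), 607.4, 130.9, 56.7, 31.1, -84.79)
[[274.44710138 179.05463225]]
```

View pics/w1.png

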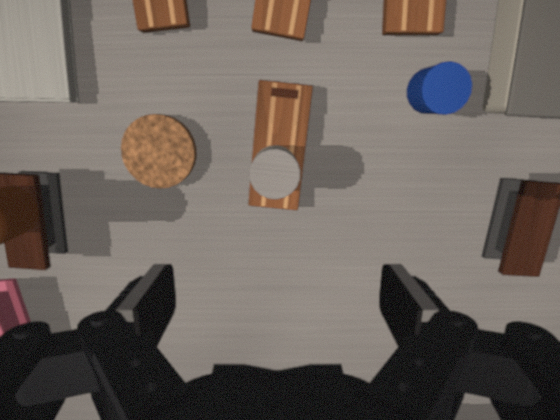

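Request:
apply_moves:
  increments:
    - [0,0,-170,-0.002,-0.004,0.1,0.0854]
    - [0,0,-170,-0.002,-0.004,0.1,0.0854]
    - [0,0,-170,-0.002,-0.004,0.1,0.0854]
    - [0,0,-170,-0.002,-0.004,0.1,0.0854]
    - [0,0,-170,-0.002,-0.004,0.1,0.0854]
    - [0,0,-170,-0.002,-0.004,0.1,0.0854]
    - [0,0,-170,-0.002,-0.004,0.1,0.0854]
    - [0,0,-170,-0.002,-0.004,0.1,0.0854]
    - [0,0,-170,-0.002,-0.004,0.1,0.0854]
    - [0,0,-170,-0.002,-0.004,0.1,0.0854]
    - [0,0,-170,-0.002,-0.004,0.1,0.0854]
    - [0,0,-170,-0.002,-0.004,0.1,0.0854]
    - [0,0,-170,-0.002,-0.004,0.1,0.0854]
    - [0,0,-170,-0.002,-0.004,0.1,0.0854]
    - [0,0,-170,-0.002,-0.004,0.1,0.0854]
    - [0,0,-170,-0.002,-0.004,0.1,0.0854]
    - [0,0,-170,-0.002,-0.004,0.1,0.0854]
    - [0,0,-170,-0.002,-0.004,0.1,0.0854]
    - [0,0,-170,-0.002,-0.004,0.1,0.0854]
    - [0,0,-170,-0.002,-0.004,0.1,0.0854]

```text
time: 4.0
ee_pos: [0.4334, 0.0051, 0.1911]
ee_rot: [-0.001, 0.766, 0.643, -0.0]
contact_force: [-0.9, 0.7, 0.5]
width: 0.0853
```

```bash
python3 - <<'E'
from h import *
print(bot.sense()["q"].round(2))
delta(0.433,0.0063,0.043,90)
c=vision.camera("wrist")
crop(c,0,0,560,420,1,"w2.png")
print(proj(c,[[0.4317,0.0063,0.07]]))
E
```

```text
[-0.14 -0.04 -0.47  1.14  0.    0.04]
pos [0.4334 0.0051 0.1911] w [-0.05 -0.05 -9.92] d [ 0.001  -0.0004  0.1481] |d| 0.148
[[278.4638033  198.34091092]]
```

View pics/w2.png

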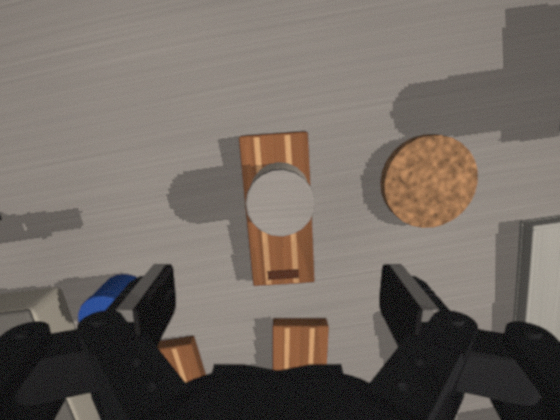

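Request:
apply_moves:
  increments:
    - [0,0,-9.9,0.001,0,0.05,0.0854]
    - [0,0,-9.9,0.001,0,0.1,0.0854]
    - [0,0,-9.9,0.001,0,0.13,0.0854]
    - [0,0,-9.9,0.001,0,0.157,0.0854]
    - [0,0,-9.9,0.001,0,0.157,0.0854]
    - [0,0,-9.9,0.001,0,0.157,0.0854]
    - [0,0,-9.9,0.001,0,0.157,0.04]
    - [0,0,-9.9,0.001,0,0.157,0.04]
    - [0,0,-9.9,0.001,0,0.157,0.04]
    - [0,0,-9.9,0.001,0,0.157,0.04]
    - [0,0,-9.9,0.001,0,0.157,0.04]
    - [0,0,-9.9,0.001,0,0.157,0.04]
  force: 40

```text
time: 5.25
ee_pos: [0.4353, 0.0061, 0.0361]
ee_rot: [0.001, 0.706, 0.708, 0.001]
contact_force: [-0.9, 0.4, 5.3]
width: 0.0537
```

```bash
python3 - <<'E'
from h import *
s=bot.sense();print(s["width"],s["contact_force"],s["q"].round(2))
c=vision.camera("wrist");crop(c,0,0,560,420,1,"w3.png")
delta(0.433,0.0063,0.16,90)
E
```

```text
0.053671286071054425 [-0.87017461  0.38258921  5.26023168] [-0.14  0.14 -0.66  0.76  0.   -0.14]
pos [0.4353 0.0061 0.0361] w [ 0.17 -0.02  0.1 ] d [ 0.0003 -0.0019 -0.1239] |d| 0.124
```

View pics/w3.png

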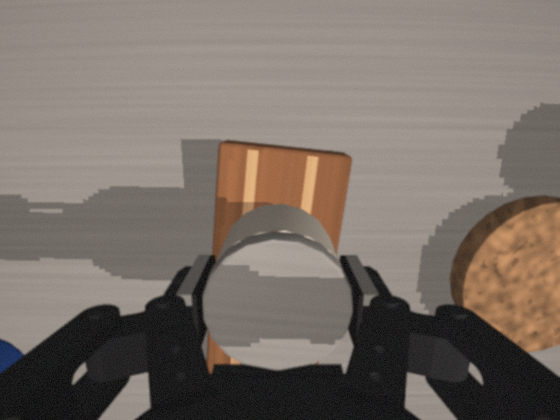

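Request:
apply_moves:
  increments:
    - [0,0,0,0,0,-0.04,0.04]
    - [0,0,0,0,0,-0.08,0.04]
    - [0,0,0,0.01,0.005,-0.12,0.04]
    - [0,0,0,0.05,0.02,-0.12,0.04]
    - [0,0,0,0.09,0.035,-0.12,0.04]
    - [0,0,0,0.13,0.055,-0.12,0.04]
    - [0,0,0,0.17,0.07,-0.12,0.04]
    - [0,0,0,0.21,0.09,-0.12,0.04]
    - [0,0,0,0.25,0.105,-0.12,0.04]
    - [0,0,0,0.28,0.115,-0.12,0.04]
    - [0,0,0,0.3,0.123,-0.12,0.04]
    - [0,0,0,0.304,0.125,-0.12,0.04]
    - [0,0,0,0.304,0.125,-0.12,0.04]
    - [0,0,0,0.304,0.125,-0.12,0.04]

```text
time: 6.7
ee_pos: [0.5588, 0.3093, 0.1567]
ee_rot: [0.001, 0.707, 0.708, 0.001]
contact_force: [0.5, 0.6, -2.0]
width: 0.0536
```

```bash
python3 - <<'E'
from h import *
s=bot.sense();print(s["width"],s["contact_force"],s["q"].round(2))
c=vision.camera("wrist");crop(c,0,0,560,420,1,"w4.png")
delta(0.56,0.31,0.024,90)
E
```

```text
0.05356569027581898 [ 0.49699597  0.64290487 -2.00280934] [ 0.4   0.34 -0.1   1.13 -0.    0.4 ]
pos [0.5588 0.3091 0.1567] w [0.14 0.01 0.05] d [0.0009 0.0009 0.1327] |d| 0.133
```

View pics/w4.png

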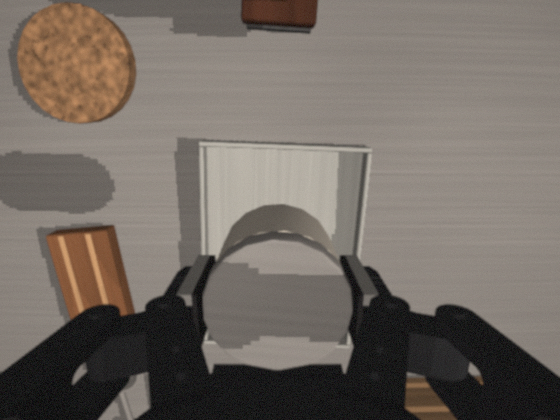

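Pot 2 is held upright over the near half of the tray. Lower it and release.

Request:
apply_moves:
  increments:
    - [0,0,0,0.001,0,0.045,0.04]
    - [0,0,0,0.001,0,0.09,0.04]
    - [0,0,0,0.001,0,0.115,0.04]
    - [0,0,0,0.001,0,0.125,0.04]
    - [0,0,0,0.001,0,0.131,0.04]
    - [0,0,0,0.001,0,0.134,0.04]
    - [0,0,0,0.001,0,0.134,0.04]

```text
time: 7.45
ee_pos: [0.5603, 0.3104, 0.0241]
ee_rot: [0.001, 0.707, 0.707, 0.002]
contact_force: [0.2, -0.7, -1.7]
width: 0.0534
```

```bash
python3 - <<'E'
from h import *
s=bot.sense();print(s["width"],s["contact_force"],s["ee_pos"])
E
```

```text
0.05344791186093158 [ 0.22775041 -0.69190325 -1.70175691] [0.56034709 0.31036811 0.02411335]
```

Request:
apply_moves:
  increments:
    - [0,0,0,0,0,0.002,0.04]
    - [0,0,0,0,0,0.003,0.04]
    - [0,0,0,0,0,0.002,0.0854]
    - [0,0,0,0,0,0.002,0.0854]
    - [0,0,0,0,0,0.002,0.0854]
    - [0,0,0,0,0,0.002,0.0854]
    - [0,0,0,0,0,-0.02,0.0854]
    - [0,0,0,0,0,-0.06,0.0854]
    - [0,0,0,0,0,-0.1,0.0854]
    - [0,0,0,-0.01,0.005,-0.13,0.0854]
    - [0,0,0,-0.321,0.102,-0.13,0.0854]
    - [0,0,0,-0.321,0.102,-0.13,0.0854]
    - [0,0,0,-0.321,0.102,-0.13,0.0854]
    - [0,0,0,-0.321,0.102,-0.13,0.0854]
    - [0,0,0,-0.321,0.102,-0.13,0.0854]
    - [0,0,0,-0.321,0.102,-0.13,0.0854]
    - [0,0,0,-0.321,0.102,-0.13,0.0854]
    - [0,0,0,-0.321,0.102,-0.13,0.0854]
    - [0,0,0,-0.321,0.102,-0.13,0.0854]
    - [0,0,0,-0.321,0.102,-0.13,0.0854]

```text
time: 9.45
ee_pos: [0.6613, -0.0097, 0.1541]
ee_rot: [0.001, 0.707, 0.708, 0.002]
contact_force: [0.2, -0.5, -0.3]
width: 0.0853
```

```bash
python3 - <<'E'
from h import *
c=vision.camera("wrist");crop(c,0,0,560,420,1,"w5.png")
t=vision.camera("top");crop(t,170,65,430,265,3,"t5.png")
print(proj(c,[[0.662,-0.0106,0.07]]))
delta(0.662,-0.0106,0.034,90)
E
```

```text
[[276.46619847 214.41886391]]
pos [ 0.6614 -0.0092  0.1543] w [ 0.24 -0.06  0.14] d [-1.500e-03  1.000e-04  1.203e-01] |d| 0.12
```

View pics/w5.png

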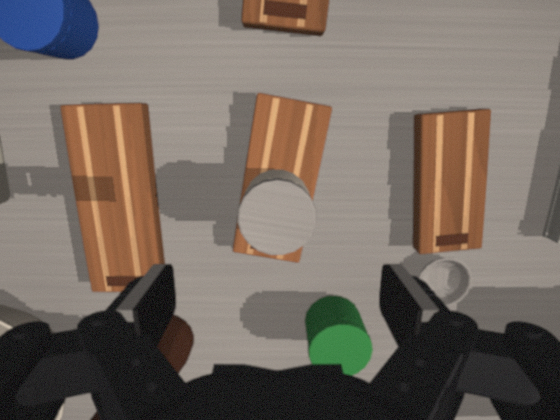

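View pics/t5.png

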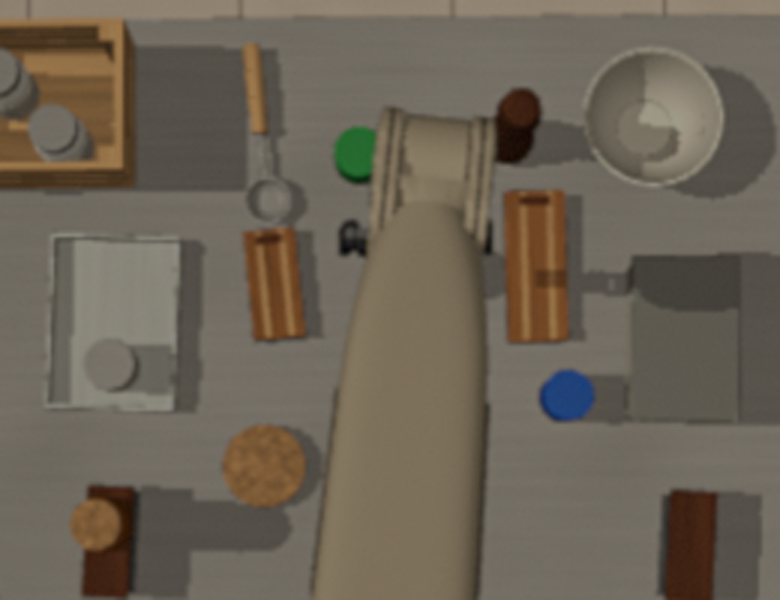

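Request:
apply_moves:
  increments:
    - [0,0,0,-0.0015,0,0.045,0.0854]
    - [0,0,0,-0.0015,0.0005,0.09,0.0854]
    - [0,0,0,-0.0015,0.0005,0.118,0.0854]
    - [0,0,0,-0.0015,0.0005,0.118,0.0854]
    - [0,0,0,-0.0015,0.0005,0.118,0.0854]
    - [0,0,0,-0.0015,0.0005,0.118,0.04]
    - [0,0,0,-0.0015,0.0005,0.118,0.04]
    - [0,0,0,-0.0015,0.0005,0.118,0.04]
    - [0,0,0,-0.0015,0.0005,0.118,0.04]
    - [0,0,0,-0.0015,0.0005,0.118,0.04]
    - [0,0,0,-0.0015,0.0005,0.118,0.04]

```text
time: 10.65
ee_pos: [0.6645, -0.0105, 0.0393]
ee_rot: [0.003, 0.706, 0.708, 0.004]
contact_force: [-1.3, 1.3, 6.7]
width: 0.0538
```

```bash
python3 - <<'E'
from h import *
s=bot.sense();print(s["width"],s["contact_force"],s["ee_pos"])
delta(0.652,0.309,0.15,90)
E
```

```text
0.05382419171947634 [-1.25325776  1.28111911  6.72839109] [ 0.66454295 -0.01054188  0.03927627]
pos [ 0.6645 -0.0105  0.0393] w [ 0.52 -0.07  0.15] d [ 0.3197 -0.0107 -0.1105] |d| 0.338
```

Request:
apply_moves:
  increments:
    - [0,0,0,0,0,-0.04,0.04]
    - [0,0,0,0,0,-0.08,0.04]
    - [0,0,0,0.01,0,-0.11,0.04]
    - [0.5,0,0,0.05,-0.002,-0.11,0.04]
    - [0.5,0,0,0.09,-0.004,-0.11,0.04]
    - [0.5,0,0,0.13,-0.006,-0.11,0.04]
    - [0.5,0,0,0.17,-0.008,-0.11,0.04]
    - [0.5,0,0,0.21,-0.01,-0.11,0.04]
    - [0.5,0,0,0.25,-0.011,-0.11,0.04]
    - [0.5,0,0,0.29,-0.011,-0.11,0.04]
    - [0.5,0,0,0.31,-0.011,-0.11,0.04]
    - [0.5,0,0,0.32,-0.011,-0.11,0.04]
    - [0.5,0,0,0.32,-0.011,-0.11,0.04]
    - [0.5,0,0,0.32,-0.011,-0.11,0.04]

```text
time: 12.05
ee_pos: [0.6518, 0.3079, 0.1495]
ee_rot: [-0.0, 0.707, 0.708, 0.0]
contact_force: [0.0, 0.2, -0.2]
width: 0.0534
```

```bash
python3 - <<'E'
from h import *
s=bot.sense();print(s["width"],s["contact_force"],s["ee_pos"])
c=vision.camera("wrist");crop(c,0,0,560,420,1,"w6.png")
delta(0.654,0.309,0.0255,90)
E
```

```text
0.05337386929527448 [ 0.02410095  0.23653251 -0.22861683] [0.65183737 0.30792364 0.14950614]
pos [0.6519 0.3076 0.1494] w [-0.01 -0.01  0.05] d [0.0014 0.0021 0.1239] |d| 0.124
```

View pics/w6.png

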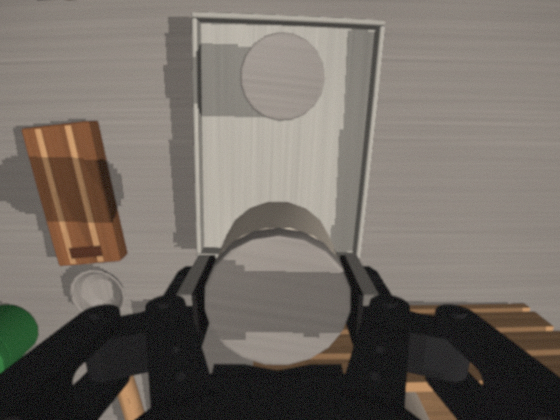

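Request:
apply_moves:
  increments:
    - [0,0,0,0.001,0,0.045,0.04]
    - [0,0,0,0.001,0,0.09,0.04]
    - [0,0,0,0.001,0,0.11,0.04]
    - [0,0,0,0.001,0,0.118,0.04]
    - [0,0,0,0.001,0,0.124,0.04]
    - [0,0,0,0.001,0,0.126,0.04]
    - [0,0,0,0.001,0,0.126,0.04]

```text
time: 12.8
ee_pos: [0.6536, 0.3086, 0.0257]
ee_rot: [0.001, 0.707, 0.707, 0.002]
contact_force: [0.2, -0.2, -1.9]
width: 0.0535
```

```bash
python3 - <<'E'
from h import *
s=bot.sense();print(s["width"],s["contact_force"],s["ee_pos"])
delta(0.668,-0.147,0.16,90)
E
```

```text
0.053522713416236836 [ 0.22743183 -0.16353623 -1.86066542] [0.65363316 0.30856034 0.02568663]
pos [0.6536 0.3086 0.0257] w [ 0.19 -0.07  0.01] d [-0.4554  0.0147 -0.1349] |d| 0.475
```

Request:
apply_moves:
  increments:
    - [0,0,0,0,0,0.002,0.04]
    - [0,0,0,0,0,0.003,0.04]
    - [0,0,0,0,0,0.002,0.0854]
    - [0,0,0,0,0,0.002,0.0854]
    - [0,0,0,0,0,0.002,0.0854]
    - [0,0,0,0,0,0.002,0.0854]
    - [0,0,0,0,0,-0.02,0.0854]
    - [0,0,0,0,0,-0.06,0.0854]
    - [0,0,0,0,0,-0.1,0.0854]
    - [0,0,0,-0.01,0,-0.16,0.0854]
    - [0,0,0,-0.455,-0.02,-0.17,0.0854]
    - [0,0,0,-0.455,-0.02,-0.17,0.0854]
    - [0,0,0,-0.455,-0.02,-0.17,0.0854]
    - [0,0,0,-0.455,-0.02,-0.17,0.0854]
    - [0,0,0,-0.455,-0.02,-0.17,0.0854]
    - [0,0,0,-0.455,-0.02,-0.17,0.0854]
    - [0,0,0,-0.455,-0.02,-0.17,0.0854]
    - [0,0,0,-0.455,-0.02,-0.17,0.0854]
    - [0,0,0,-0.455,-0.02,-0.17,0.0854]
    - [0,0,0,-0.455,-0.02,-0.17,0.0854]

```text
time: 14.8
ee_pos: [0.6332, -0.1526, 0.1953]
ee_rot: [0.002, 0.709, 0.705, 0.001]
contact_force: [0.2, 0.5, 0.4]
width: 0.0854
```

```bash
python3 - <<'E'
from h import *
c=vision.camera("wrist");crop(c,0,0,560,420,1,"w7.png")
t=vision.camera("top");crop(t,170,65,430,265,3,"t7.png")
s=bot.sense();print(s["ee_pos"],s["q"].round(2))
for b in boards(c,0.018): print(b)
print("top")
for b in boards(t,0.018,(170,65,430,265)): print(b)
E
```

```text
[ 0.63289649 -0.1477304   0.19484161] [-0.33  0.34 -0.02  1.21  0.   -0.33]
(array([550., 200.]), 653.2, 111.3, 122.3, 24.5, 12.55)
(array([283., 214.]), 668.6, -148.5, 163.7, 64.9, 0.64)
(array([426., 197.]), 650.4, -12.1, 133.5, 63.7, -10.14)
(array([447.,  36.]), 503.2, -6.3, 65.8, 63.7, 84.01)
top
(array([258., 220.]), 450.8, 149.5, 87.3, 84.0, 89.58)
(array([303., 218.]), 455.7, 2.4, 148.8, 62.8, -5.75)
(array([261., 159.]), 647.9, 137.1, 120.3, 56.6, 5.64)
(array([305., 159.]), 646.9, -7.3, 134.3, 59.7, -10.0)
(array([191., 102.]), 849.3, 362.9, 188.4, 145.4, 0.09)
```

View pics/w7.png

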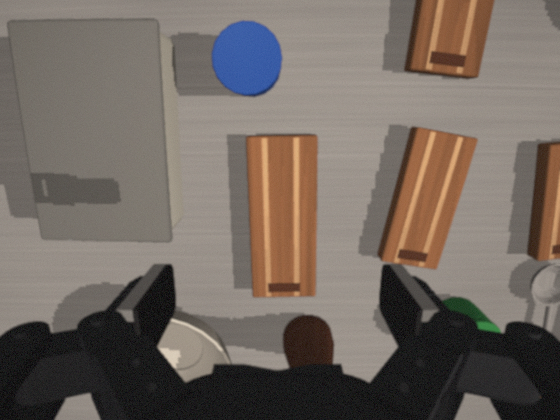

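View pics/t7.png

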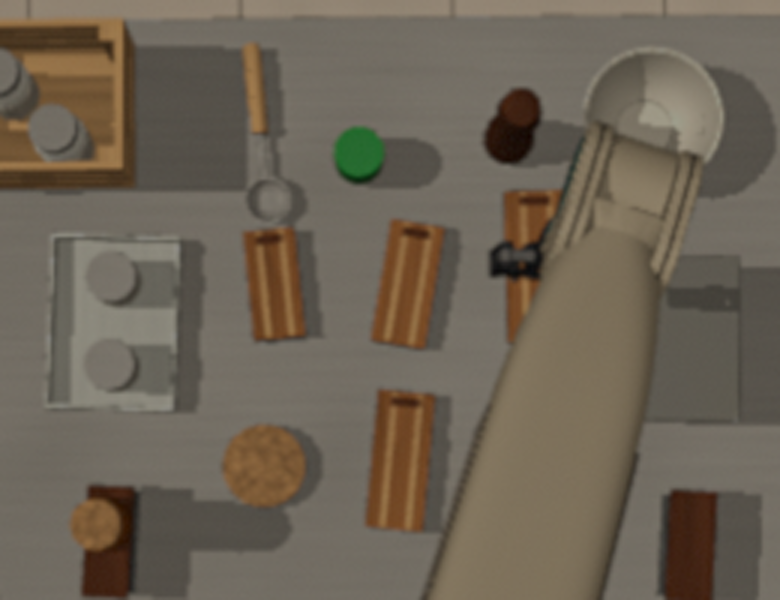

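```bash
python3 - <<'E'
from h import *
delta(0.667,-0.148,0.006,90)
c=vision.camera("wrist")
for b in boards(c,0.018): print(b)
E
```

```text
pos [ 0.6329 -0.1477  0.1948] w [ 0.18 -0.12 -0.13] d [-0.0006  0.0335  0.1889] |d| 0.192
(array([546., 200.]), 653.4, 114.4, 123.8, 31.0, 12.8)
(array([277., 215.]), 668.7, -148.5, 163.5, 64.9, 0.68)
(array([420., 198.]), 650.7, -12.0, 133.9, 63.6, -9.99)
(array([445.,  36.]), 502.8, -6.0, 65.8, 65.0, 84.59)
```

Request:
apply_moves:
  increments:
    - [0,0,0,-0.0005,0.03,0.03,0.0854]
    - [0,0,0,-0.0005,0.0345,0.06,0.0854]
    - [0,0,0,-0.0005,0.0345,0.1,0.0854]
    - [0,0,0,-0.0005,0.0345,0.14,0.0854]
    - [0,0,0,-0.0005,0.0345,0.17,0.0854]
    - [0,0,0,-0.0005,0.0345,0.185,0.0854]
    - [0,0,0,-0.0005,0.0345,0.19,0.0854]
    - [0,0,0,-0.0005,0.0345,0.19,0.0854]
    - [0,0,0,-0.0005,0.0345,0.19,0.0854]

```text
time: 15.85
ee_pos: [0.6697, -0.1466, 0.0069]
ee_rot: [0.002, 0.707, 0.707, 0.003]
contact_force: [0.1, 0.2, 0.8]
width: 0.0854
```

```bash
python3 - <<'E'
from h import *
s=bot.sense();print(s["contact_force"],s["ee_pos"])
c=vision.camera("wrist");crop(c,0,0,560,420,1,"w8.png")
delta(0.668,-0.148,0.006,90)
E
```

```text
[0.11628323 0.21502995 0.77678175] [ 0.66967677 -0.14662639  0.00690488]
pos [ 0.6699 -0.1469  0.0072] w [ 0.39 -0.06 -0.01] d [-0.0011 -0.0019  0.0012] |d| 0.002
```

View pics/w8.png

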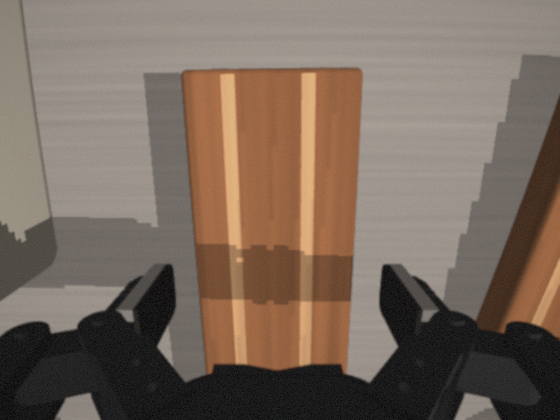

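Request:
apply_moves:
  increments:
    - [0,0,0,-0.001,-0.001,0.002,0.0854]
    - [0,0,0,-0.001,-0.001,0.002,0.075]
    - [0,0,0,-0.001,-0.001,0.002,0.055]
    - [0,0,0,-0.001,-0.001,0.002,0.05]
    - [0,0,0,-0.001,-0.001,0.002,0.05]
    - [0,0,0,-0.001,-0.001,0.002,0.05]
    - [0,0,0,-0.001,-0.001,0.002,0.05]
  force: 60

```text
time: 16.6
ee_pos: [0.6698, -0.1484, 0.0068]
ee_rot: [0.003, 0.707, 0.707, 0.003]
contact_force: [0.4, -0.1, 5.6]
width: 0.0635
```

```bash
python3 - <<'E'
from h import *
s=bot.sense();print(s["contact_force"],s["ee_pos"],s["width"])
c=vision.camera("wrist");crop(c,0,0,560,420,1,"w9.png")
W=cloud(c)
for u,v in [(150,290),(170,300),(190,300),(200,300),(360,300),(375,300)]: print(u,v,W[v,u].round(3))
E
```

```text
[ 0.4419409  -0.08555948  5.63242976] [ 0.66983896 -0.14835882  0.00681276] 0.06350254655925339
150 290 [ 0.686 -0.211 -0.001]
170 300 [ 0.661 -0.184  0.049]
190 300 [ 0.669 -0.181  0.036]
200 300 [ 0.677 -0.181  0.022]
360 300 [ 0.672 -0.117  0.03 ]
375 300 [ 0.661 -0.117  0.049]
```

View pics/w9.png

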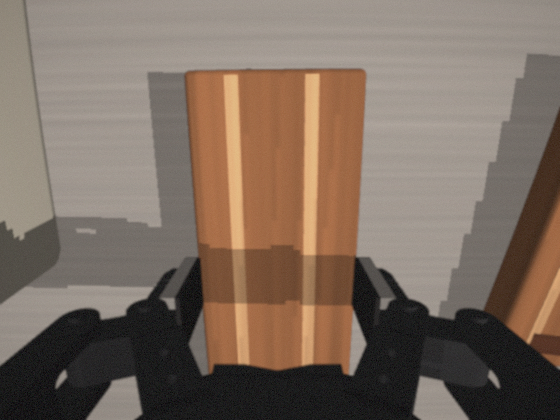

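Request:
apply_moves:
  increments:
    - [0,0,0,0,0,-0.02,0.05]
    - [0,0,0,0,0,-0.05,0.05]
    - [0,0,0,0,0,-0.09,0.05]
    - [0,0,0,0,0,-0.13,0.05]
    - [0,0,0,0,0,-0.17,0.05]
    - [0,0,0,0,0,-0.19,0.05]
    - [0,0,0,0,0,-0.19,0.05]
    - [0,0,0,0,0,-0.19,0.05]

```text
time: 17.45
ee_pos: [0.6677, -0.1483, 0.196]
ee_rot: [0.003, 0.707, 0.707, 0.003]
contact_force: [-0.2, 0.7, -2.2]
width: 0.0635
```

```bash
python3 - <<'E'
from h import *
s=bot.sense();print(s["contact_force"],s["ee_pos"],s["width"])
c=vision.camera("wrist");crop(c,0,0,560,420,1,"w10.png")
for b in boards(c,0.05,lo=(0,80,20),hi=(12,255,90),amin=200): print(b)
for dz in (0.012,0.014,): 
  print("held",[b for b in boards(c,s["ee_pos"][2]+dz)])
delta(0.3595,-0.3027,0.196,86.2)
E
```

```text
[-0.23373573  0.71970491 -2.18324197] [ 0.66768883 -0.14834158  0.19597763] 0.06348096550451839
(array([539., 167.]), 648.6, 76.1, 105.2, 9.6, 5.59)
(array([394., 157.]), 640.7, -51.9, 114.8, 4.1, -10.04)
(array([448.,  16.]), 530.0, -19.5, 25.0, 6.9, 83.67)
(array([430.,  27.]), 532.8, -24.3, 55.6, 21.0, 83.42)
held [(array([542., 334.]), 697.2, -29.6, 25.8, 9.6, 6.15), (array([547., 170.]), 622.2, -45.4, 48.7, 12.2, 12.65), (array([425., 162.]), 620.3, -93.5, 53.7, 25.6, -10.13), (array([277., 217.]), 651.0, -148.8, 129.6, 64.0, 0.52), (array([444.,  16.]), 569.3, -91.9, 27.4, 11.8, -88.51)]
held [(array([542., 334.]), 695.7, -31.4, 25.4, 9.4, 6.15), (array([547., 170.]), 621.9, -47.0, 48.0, 12.0, 12.65), (array([425., 162.]), 619.9, -94.3, 52.9, 25.2, -10.13), (array([277., 217.]), 650.2, -148.8, 127.6, 63.0, 0.52), (array([444.,  16.]), 569.8, -92.8, 26.9, 11.6, -88.51)]
pos [ 0.6668 -0.148   0.1945] w [ 0.31 -0.1   3.78] d [-0.1548 -0.3072 -0.0034] |d| 0.344
```

View pics/w10.png

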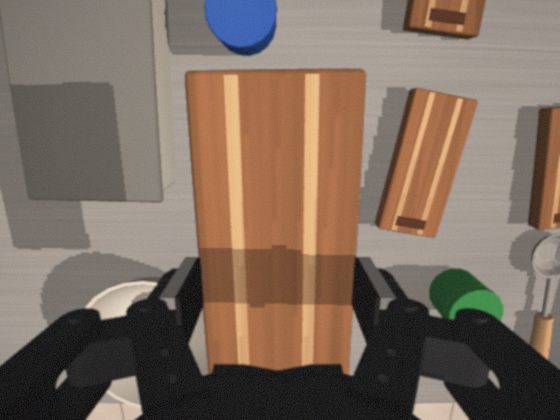

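Request:
apply_moves:
  increments:
    - [0,0,0.5,-0.02,-0.04,0,0.05]
    - [0,0,1,-0.04,-0.08,0,0.05]
    - [0,0,2,-0.06,-0.12,0,0.05]
    - [0,0,3,-0.08,-0.16,0,0.05]
    - [0,0,4.1,-0.1,-0.2,0,0.05]
    - [0,0,4.1,-0.12,-0.24,0,0.05]
    - [0,0,4.1,-0.14,-0.28,0,0.05]
    - [0,0,4.1,-0.15,-0.3,0,0.05]
    - [0,0,4.1,-0.155,-0.305,0,0.05]
    - [0,0,4.1,-0.155,-0.305,0.04,0.05]
    - [0,0,4.1,-0.155,-0.305,0.08,0.05]
    - [0,0,4.1,-0.155,-0.305,0.1,0.05]
    - [0,0,4.1,-0.155,-0.305,0.11,0.05]
    - [0,0,4.1,-0.155,-0.305,0.11,0.05]

```text
time: 18.9
ee_pos: [0.3614, -0.301, 0.0804]
ee_rot: [-0.001, 0.732, 0.681, 0.003]
contact_force: [1.2, -0.3, -1.6]
width: 0.0637
```

```bash
python3 - <<'E'
from h import *
s=bot.sense();print(s["contact_force"],s["ee_pos"],s["width"],s["q"].round(2))
c=vision.camera("wrist");crop(c,0,0,560,420,1,"w11.png")
t=vision.camera("scene");crop(t,60,160,330,360,3,"s11.png")
delta(0.362,-0.3027,0.058,86.2)
E
```

```text
[ 1.18776324 -0.30864345 -1.63236868] [ 0.36142839 -0.30103554  0.08037521] 0.0637050274634949 [-0.84  0.14 -0.54  0.89  0.01 -0.76]
pos [ 0.3631 -0.303   0.083 ] w [ 0.33 -0.09 -0.29] d [ 0.0002 -0.0012  0.025 ] |d| 0.025
```

View pics/w11.png

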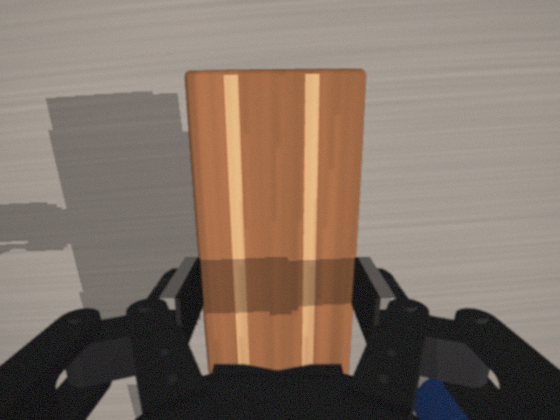

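View pics/s11.png

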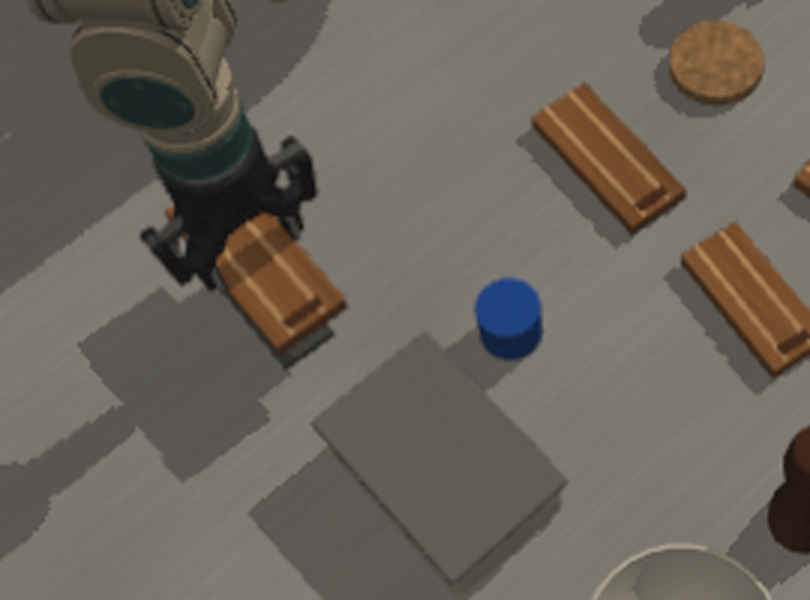

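Aligned over the stand. Lower to light contact.

Request:
apply_moves:
  increments:
    - [0.3,0,0,0,-0.001,0.012,0.05]
    - [0.3,0,0,0,-0.001,0.02,0.05]
    - [0.3,0,0,0,-0.001,0.025,0.05]
    - [0.3,0,0,0,-0.001,0.027,0.05]
    - [0.3,0,0,0,-0.001,0.028,0.05]
    - [0.3,0,0,0,-0.001,0.028,0.05]

```text
time: 19.6
ee_pos: [0.3621, -0.3028, 0.0567]
ee_rot: [-0.001, 0.732, 0.681, 0.001]
contact_force: [-4.0, 4.0, 13.7]
width: 0.0636
```

```bash
python3 - <<'E'
from h import *
s=bot.sense();print(s["contact_force"],s["ee_pos"],s["width"])
E
```

```text
[-3.96221667  4.00781691 13.68190569] [ 0.36210765 -0.3028112   0.05669527] 0.06358157361243524
```

Request:
apply_moves:
  increments:
    - [0,0,0,0,0,0,0.05]
    - [0,0,0,0,0,0,0.0854]
    - [0,0,0,0,0,0,0.0854]
    - [0,0,0,0,0,0,0.0854]
    - [0,0,0,0,0,0,0.0854]
    - [0,0,0,0,0,-0.03,0.0854]
    - [0,0,0,0,0,-0.08,0.0854]
    - [0,0,0,0,0,-0.12,0.0854]
    - [0,0,0,0.08,0.05,-0.15,0.0854]
    - [0,0,0,0.12,0.05,-0.16,0.0854]
    - [0,0,0,0.12,0.05,-0.16,0.0854]
    - [0,0,0,0.12,0.05,-0.16,0.0854]
    - [0,0,0,0.12,0.05,-0.16,0.0854]

```text
time: 20.9
ee_pos: [0.4208, -0.1865, 0.2171]
ee_rot: [-0.0, 0.731, 0.682, 0.001]
contact_force: [0.3, 0.9, -0.1]
width: 0.0857
```

```bash
python3 - <<'E'
from h import *
s=bot.sense();print(s["contact_force"],s["ee_pos"],s["width"])
c=vision.camera("wrist");crop(c,0,0,560,420,1,"w12.png")
t=vision.camera("top");crop(t,170,65,430,265,3,"t12.png")
for n in (c,t):
  print('--')
  for b in boards(n,0.068): print(b)
  for b in boards(n,0.018): print(b)
delta(0.456,0.002,0.15,84.3)
E
```

```text
[ 0.31330222  0.93679125 -0.14590058] [ 0.4208378  -0.18646339  0.21708534] 0.08570549539437468
--
(array([555., 193.]), 438.8, 57.3, 50.4, 12.2, 8.7)
(array([455., 200.]), 442.8, -29.2, 126.4, 57.8, -6.13)
(array([135., 125.]), 362.9, -300.5, 162.8, 69.3, -3.51)
(array([555., 193.]), 453.3, 98.6, 59.1, 14.3, 8.7)
(array([455., 200.]), 458.0, -2.8, 148.1, 67.8, -6.13)
(array([135., 125.]), 364.4, -320.9, 190.8, 81.3, -3.51)
--
(array([258., 220.]), 449.4, 146.5, 84.7, 81.6, 89.58)
(array([303., 218.]), 454.3, 3.8, 144.5, 61.2, -5.75)
(array([305., 159.]), 639.9, -5.9, 130.4, 58.5, -10.0)
(array([256., 155.]), 656.3, 150.2, 115.9, 54.4, 1.77)
(array([ 36., 258.]), 311.2, 890.8, 968.8, 188.7, -0.93)
(array([171.,  99.]), 837.3, 421.5, 278.8, 181.3, 89.36)
(array([258., 220.]), 450.8, 149.5, 87.3, 84.0, 89.58)
(array([303., 218.]), 455.8, 2.5, 148.8, 63.1, -5.75)
(array([305., 159.]), 646.9, -7.5, 134.3, 60.2, -10.0)
(array([256., 155.]), 663.8, 153.3, 119.3, 56.0, 1.77)
(array([ 36., 258.]), 308.4, 915.8, 997.6, 194.3, -0.93)
(array([171.,  99.]), 850.1, 432.6, 287.1, 186.7, 89.36)
pos [ 0.4201 -0.1873  0.2164] w [-0.04 -0.11  1.58] d [0.1913 0.0223 0.0667] |d| 0.204
```

View pics/w12.png

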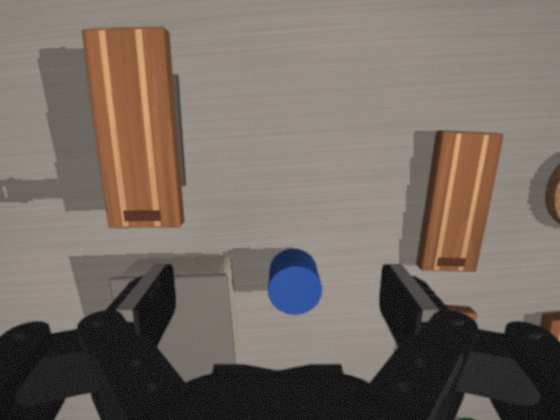

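View pics/t12.png

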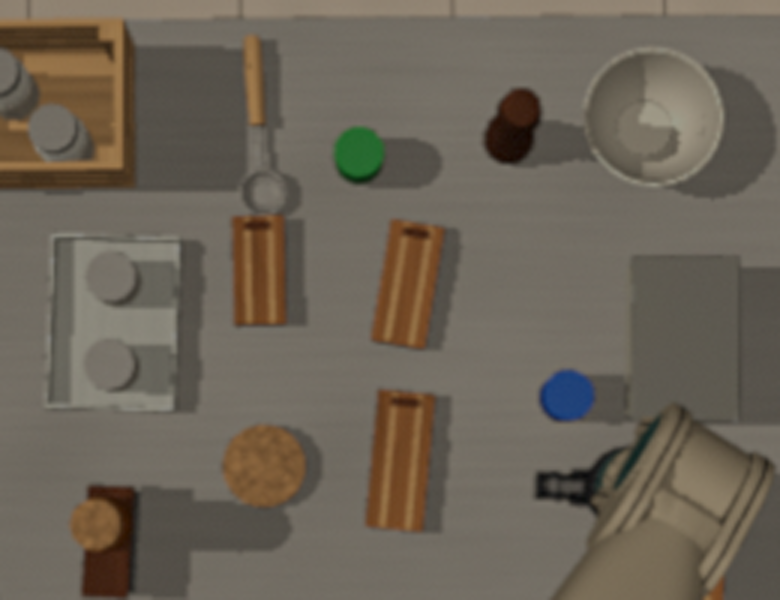

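Request:
apply_moves:
  increments:
    - [0,0,1.8,0.05,0.006,0.02,0.0854]
    - [0,0,1.8,0.1,0.012,0.04,0.0854]
    - [0,0,1.8,0.14,0.017,0.06,0.0854]
    - [0,0,1.8,0.18,0.0215,0.08,0.0854]
    - [0,0,1.8,0.1903,0.0227,0.1,0.0854]
    - [0,0,1.8,0.1903,0.0227,0.11,0.0854]
    - [0,0,1.8,0.1903,0.0227,0.11,0.0854]
    - [0,0,1.8,0.1903,0.0227,0.11,0.0854]

```text
time: 21.8
ee_pos: [0.4565, -0.0003, 0.1069]
ee_rot: [-0.001, 0.743, 0.669, 0.0]
contact_force: [0.2, 0.4, 0.5]
width: 0.0855
```

```bash
python3 - <<'E'
from h import *
c=vision.camera("wrist");crop(c,0,0,560,420,1,"w13.png")
for b in boards(c,0.018): print(b)
delta(0.456,0.0015,0.009,84.1)
E
```

```text
(array([476., 409.]), 647.3, 154.8, 41.8, 28.4, 81.33)
(array([296., 359.]), 581.6, 2.7, 56.7, 19.0, 79.82)
(array([483., 182.]), 453.3, 143.9, 92.6, 86.6, 83.59)
(array([281., 204.]), 458.5, 1.6, 147.5, 61.7, -5.98)
pos [ 4.570e-01 -3.000e-04  1.074e-01] w [ 0.02 -0.09 -0.16] d [ 0.0016 -0.0012  0.0984] |d| 0.098
```

View pics/w13.png

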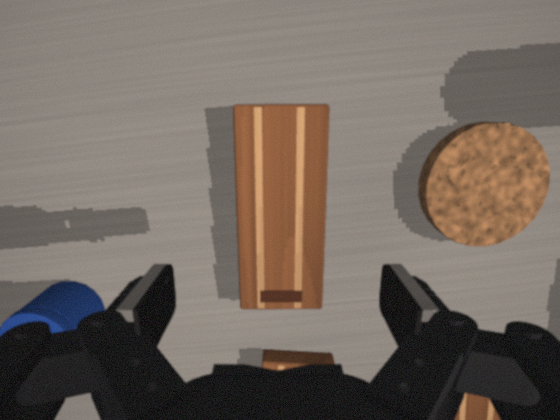

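Request:
apply_moves:
  increments:
    - [0,0,0,0.002,0,0.04,0.0854]
    - [0,0,0,0.002,0,0.08,0.0854]
    - [0,0,0,0.002,0,0.095,0.0854]
    - [0,0,0,0.002,0,0.1,0.0854]
    - [0,0,0,0.002,0,0.1,0.0854]
    - [0,0,0,0.002,0,0.1,0.075]
    - [0,0,0,0.002,0,0.1,0.05]
    - [0,0,0,0.002,0,0.1,0.05]
    - [0,0,0,0.002,0,0.1,0.05]
    - [0,0,0,0.002,0,0.1,0.05]
    - [0,0,0,0.002,0,0.1,0.05]
  force: 60

```text
time: 22.95
ee_pos: [0.4592, 0.0014, 0.0099]
ee_rot: [0.001, 0.743, 0.669, 0.002]
contact_force: [-2.4, -0.8, 10.1]
width: 0.0599
```

```bash
python3 - <<'E'
from h import *
s=bot.sense();print(s["contact_force"],s["ee_pos"],s["width"])
c=vision.camera("wrist");crop(c,0,0,560,420,1,"w14.png")
for b in boards(c,0.018): print(b)
E
```

```text
[-2.4450067  -0.82327208 10.11341316] [0.45918305 0.00142233 0.00985556] 0.0599056884209933
(array([536., 225.]), 453.7, 107.7, 80.5, 28.0, 7.22)
(array([277., 224.]), 446.3, 2.6, 123.2, 61.7, -6.01)
```

View pics/w14.png

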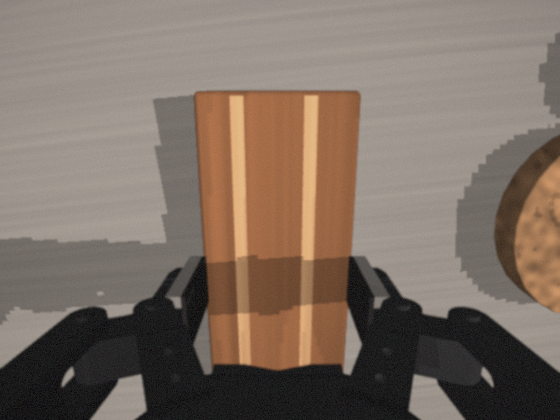

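Request:
apply_moves:
  increments:
    - [0,0,0,0,0,-0.03,0.05]
    - [0,0,0,0,0,-0.07,0.05]
    - [0,0,0,0,0,-0.11,0.05]
    - [0,0,0,0,0,-0.14,0.05]
    - [0,0,0,0,0,-0.15,0.05]
    - [0,0,0,0,0,-0.15,0.05]

```text
time: 23.6
ee_pos: [0.4601, 0.0012, 0.1617]
ee_rot: [0.003, 0.743, 0.669, 0.003]
contact_force: [-0.4, 0.8, -1.6]
width: 0.0599
```

```bash
python3 - <<'E'
from h import *
s=bot.sense();print(s["contact_force"],s["ee_pos"],s["width"])
c=vision.camera("wrist");crop(c,0,0,560,420,1,"w15.png")
delta(0.3625,-0.302,0.100,86.4)
t=vision.camera("top")
for b in boards(t,0.018,(230,100,330,260)): print(b)
E
```

```text
[-0.40118037  0.77833987 -1.62825848] [0.46007857 0.00115495 0.16170066] 0.059874777991235216
pos [0.4586 0.0014 0.1598] w [ 0.29 -0.05 -2.45] d [-0.3119 -0.0639  0.0592] |d| 0.324
(array([258., 220.]), 450.8, 149.5, 87.3, 84.0, 89.58)
(array([305., 159.]), 647.1, -7.7, 134.8, 60.1, -10.21)
(array([256., 155.]), 663.8, 153.4, 119.5, 56.1, 1.67)
```

View pics/w15.png

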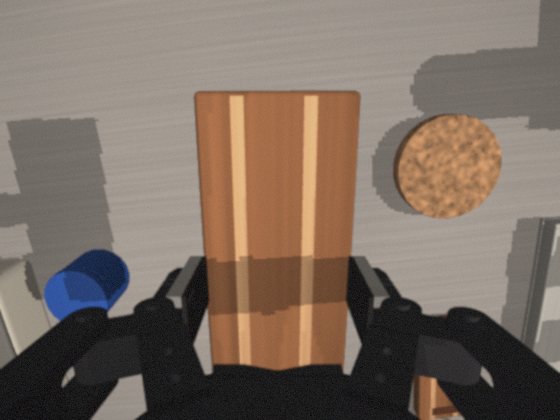

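Request:
apply_moves:
  increments:
    - [0,0,-2.4,-0.04,-0.008,0,0.05]
    - [0.3,0,-2.4,-0.08,-0.016,0,0.05]
    - [0.3,0,-2.4,-0.12,-0.024,0,0.05]
    - [0.3,0,-2.4,-0.16,-0.033,0,0.05]
    - [0.3,0,-2.4,-0.2,-0.041,0,0.05]
    - [0.3,0,-2.4,-0.24,-0.049,0,0.05]
    - [0.3,0,-2.4,-0.28,-0.057,0,0.05]
    - [0.3,0,-2.4,-0.305,-0.063,0,0.05]
    - [0.3,0,-2.4,-0.312,-0.064,0,0.05]
    - [0.3,0,-2.4,-0.312,-0.064,0.03,0.05]
    - [0.3,0,-2.4,-0.312,-0.064,0.06,0.05]
    - [0.3,0,-2.4,-0.312,-0.064,0.06,0.05]
    - [0.3,0,-2.4,-0.312,-0.064,0.06,0.05]
    - [0.3,0,-2.4,-0.312,-0.064,0.06,0.05]

```text
time: 25.1
ee_pos: [0.3618, -0.302, 0.099]
ee_rot: [-0.001, 0.729, 0.684, -0.001]
contact_force: [0.3, -0.8, -1.5]
width: 0.06
```

```bash
python3 - <<'E'
from h import *
s=bot.sense();print(s["contact_force"],s["ee_pos"],s["width"])
c=vision.camera("wrist");crop(c,0,0,560,420,1,"w16.png")
delta(0.3625,-0.302,0.078,86.4)
E
```

```text
[ 0.28300181 -0.84734581 -1.54798941] [ 0.36179594 -0.30204237  0.09895981] 0.06003150175724656
pos [ 0.3621 -0.3025  0.0994] w [-0.08  0.03 -0.01] d [0.0005 0.0004 0.0214] |d| 0.021
```

View pics/w16.png

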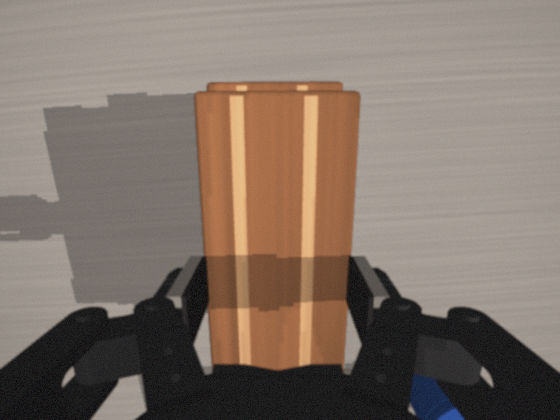

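Well aligned with board 1 below (both edges centred around column 277). Lower gently.

Request:
apply_moves:
  increments:
    - [0,0,0,0.0005,0,0.01,0.05]
    - [0,0,0,0.0005,0,0.017,0.05]
    - [0,0,0,0.0005,0,0.02,0.05]
    - [0,0,0,0.0005,0,0.021,0.05]
    - [0,0,0,0.0005,0,0.022,0.05]
    - [0,0,0,0.0005,0,0.022,0.05]

```text
time: 25.75
ee_pos: [0.3616, -0.3015, 0.078]
ee_rot: [-0.001, 0.729, 0.684, -0.001]
contact_force: [-2.4, 2.8, 5.2]
width: 0.0595
```

```bash
python3 - <<'E'
from h import *
s=bot.sense();print(s["contact_force"],s["ee_pos"],s["width"])
E
```

```text
[-2.37784108  2.77887842  5.17184944] [ 0.36163302 -0.30146261  0.07796446] 0.05951925731566381
```

Request:
apply_moves:
  increments:
    - [0,0,0,0,0,0,0.0854]
    - [0,0,0,0,0,0,0.0854]
    - [0,0,0,0,0,0,0.0854]
    - [0,0,0,0,0,0,0.0854]
    - [0,0,0,0,0,-0.03,0.0854]
    - [0,0,0,0,0,-0.08,0.0854]
    - [0,0,0,0,0,-0.12,0.0854]
    - [0,0,0,0.04,0.03,-0.15,0.0854]
    - [0,0,0,0.08,0.05,-0.16,0.0854]
    - [0,0,0,0.08,0.05,-0.16,0.0854]
    - [0,0,0,0.08,0.05,-0.16,0.0854]
    - [0,0,0,0.08,0.05,-0.16,0.0854]

```text
time: 26.95
ee_pos: [0.4163, -0.225, 0.2371]
ee_rot: [-0.002, 0.729, 0.684, -0.001]
contact_force: [0.8, -0.7, 0.2]
width: 0.0855
```

```bash
python3 - <<'E'
from h import *
c=vision.camera("wrist");crop(c,0,0,560,420,1,"w17.png")
t=vision.camera("top")
print([b for b in boards(c,0.086)])
for b in boards(t,0.018,(230,100,330,260)): print(b)
delta(0.648,-0.008,0.11,79.9)
E
```

```text
[(array([ 10., 318.]), 526.6, -502.7, 40.5, 26.1, -67.35), (array([474., 311.]), 549.6, -44.8, 53.9, 31.6, 77.87), (array([185., 127.]), 361.7, -299.1, 152.9, 66.3, -3.54)]
(array([258., 220.]), 450.8, 149.5, 87.3, 84.0, 89.58)
(array([305., 159.]), 647.1, -7.3, 134.7, 60.2, -9.7)
(array([256., 154.]), 663.7, 153.3, 119.4, 56.0, 1.77)
pos [ 0.4159 -0.2254  0.2368] w [-0.25 -0.07  6.39] d [0.2318 0.2181 0.1262] |d| 0.342
```

View pics/w17.png

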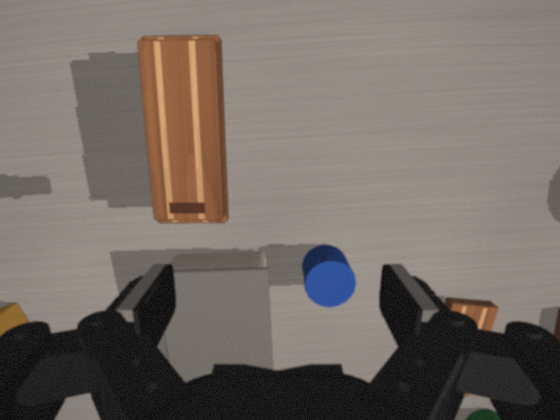

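Request:
apply_moves:
  increments:
    - [0,0,2,0.034,0.032,0.02,0.0854]
    - [0,0,4,0.068,0.064,0.04,0.0854]
    - [0,0,6.4,0.102,0.096,0.06,0.0854]
    - [0,0,6.4,0.136,0.128,0.08,0.0854]
    - [0,0,6.4,0.17,0.16,0.1,0.0854]
    - [0,0,6.4,0.204,0.192,0.115,0.0854]
    - [0,0,6.4,0.232,0.218,0.126,0.0854]
    - [0,0,6.4,0.232,0.218,0.126,0.0854]
    - [0,0,6.4,0.232,0.218,0.126,0.0854]
    - [0,0,6.4,0.232,0.218,0.126,0.0854]

```text
time: 28.05
ee_pos: [0.647, -0.0092, 0.11]
ee_rot: [-0.002, 0.767, 0.641, -0.002]
contact_force: [-0.3, -1.0, 0.3]
width: 0.0855
```

```bash
python3 - <<'E'
from h import *
c=vision.camera("wrist");crop(c,0,0,560,420,1,"w18.png")
print([b for b in boards(c,0.018)])
delta(0.648,-0.0085,0.009,79.9)
E
```

```text
[(array([280., 207.]), 650.2, -8.3, 132.1, 58.9, -10.1), (array([503., 191.]), 666.1, 150.0, 119.7, 59.6, 1.59)]
pos [ 0.6471 -0.0094  0.1104] w [-0.28 -0.03 -0.13] d [0.0009 0.0012 0.1014] |d| 0.101
```

View pics/w18.png

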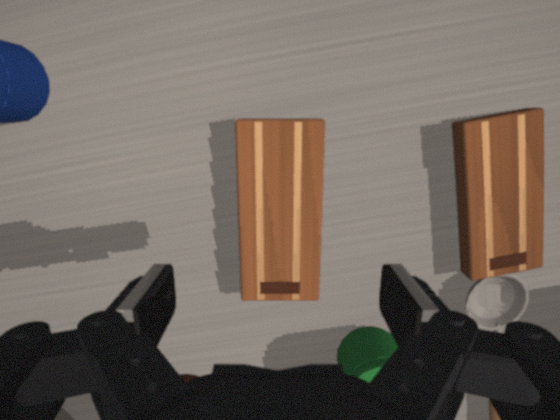

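Request:
apply_moves:
  increments:
    - [0,0,0,0.001,0.0015,0.04,0.0854]
    - [0,0,0,0.001,0.0015,0.08,0.0854]
    - [0,0,0,0.001,0.0015,0.097,0.0854]
    - [0,0,0,0.001,0.0015,0.1025,0.0854]
    - [0,0,0,0.001,0.0015,0.1025,0.0854]
    - [0,0,0,0.001,0.0015,0.1025,0.075]
    - [0,0,0,0.001,0.0015,0.1025,0.05]
    - [0,0,0,0.001,0.0015,0.1025,0.045]
    - [0,0,0,0.001,0.0015,0.1025,0.045]
    - [0,0,0,0.001,0.0015,0.1025,0.045]
    - [0,0,0,0.001,0.0015,0.1025,0.045]
  force: 60

```text
time: 29.2
ee_pos: [0.6502, -0.0088, 0.0109]
ee_rot: [-0.0, 0.767, 0.641, -0.0]
contact_force: [-1.8, 0.3, 6.4]
width: 0.0569
```

```bash
python3 - <<'E'
from h import *
s=bot.sense();print(s["contact_force"],s["ee_pos"],s["width"])
c=vision.camera("wrist");crop(c,0,0,560,420,1,"w19.png")
for b in boards(c,0.018): print(b)
delta(0.649,-0.0085,0.16,79.9)
E
```

```text
[-1.78234611  0.3124133   6.35654329] [ 0.65022736 -0.00884142  0.01091893] 0.05687346435929422
(array([277., 235.]), 642.0, -7.5, 115.7, 58.7, -10.17)
pos [ 0.6502 -0.0089  0.0109] w [-0.04 -0.02 -0.13] d [ 0.0002 -0.0014 -0.1491] |d| 0.149
```

View pics/w19.png

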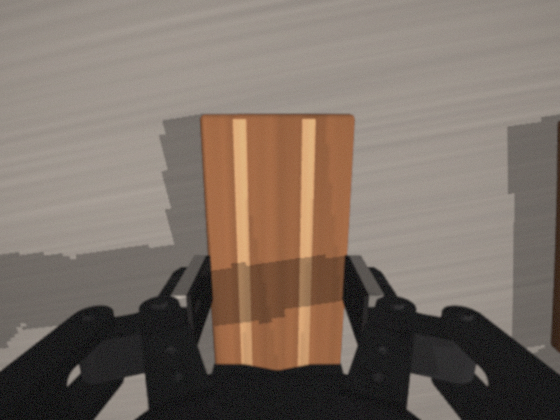

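Request:
apply_moves:
  increments:
    - [0,0,0,0,0,-0.03,0.045]
    - [0,0,0,0,0,-0.07,0.045]
    - [0,0,0,0,0,-0.11,0.045]
    - [0,0,0,0,0,-0.14,0.045]
    - [0,0,0,0,0,-0.15,0.045]
    - [0,0,0,0,0,-0.15,0.045]

```text
time: 29.85
ee_pos: [0.6519, -0.009, 0.1634]
ee_rot: [0.001, 0.767, 0.641, 0.002]
contact_force: [0.0, -0.4, -2.2]
width: 0.0568
```

```bash
python3 - <<'E'
from h import *
s=bot.sense();print(s["contact_force"],s["ee_pos"],s["width"])
delta(0.362,-0.302,0.160,86.5)
E
```

```text
[ 0.02659117 -0.40379701 -2.21134567] [ 0.65190758 -0.00901717  0.1634005 ] 0.05675246833889992
pos [ 0.6519 -0.009   0.1634] w [ 0.25 -0.02 -6.72] d [-0.3398 -0.2333  0.0022] |d| 0.412
```

Request:
apply_moves:
  increments:
    - [0,0,-1,-0.034,-0.023,0,0.045]
    - [0,0,-2,-0.068,-0.047,0,0.045]
    - [0,0,-3,-0.102,-0.07,0,0.045]
    - [0,0,-4,-0.136,-0.093,0,0.045]
    - [0.2,0,-5,-0.17,-0.117,0,0.045]
    - [0.2,0,-6,-0.204,-0.14,0,0.045]
    - [0.2,0,-6.6,-0.238,-0.163,0,0.045]
    - [0.2,0,-6.6,-0.272,-0.187,0,0.045]
    - [0.2,0,-6.6,-0.306,-0.21,0,0.045]
    - [0.2,0,-6.6,-0.33,-0.227,0,0.045]
    - [0.2,0,-6.6,-0.34,-0.2335,0,0.045]
    - [0.2,0,-6.6,-0.34,-0.2335,0.02,0.045]
    - [0.2,0,-6.6,-0.34,-0.2335,0.045,0.045]
    - [0.2,0,-6.6,-0.34,-0.2335,0.045,0.045]
    - [0.2,0,-6.6,-0.34,-0.2335,0.045,0.045]
    - [0.2,0,-6.6,-0.34,-0.2335,0.045,0.045]

```text
time: 31.45
ee_pos: [0.3626, -0.3023, 0.1177]
ee_rot: [0.001, 0.729, 0.685, 0.0]
contact_force: [-0.5, -1.0, -0.5]
width: 0.0572
```

```bash
python3 - <<'E'
from h import *
s=bot.sense();print(s["contact_force"],s["ee_pos"],s["width"])
c=vision.camera("wrist");crop(c,0,0,560,420,1,"w20.png")
delta(0.362,-0.302,0.097,86.5)
E
```

```text
[-0.47486799 -1.00156011 -0.49737248] [ 0.36264112 -0.30227934  0.11772382] 0.05719149274456731
pos [ 0.3628 -0.3026  0.1181] w [ 0.12  0.04 -0.08] d [ 0.0005 -0.0009  0.0211] |d| 0.021
```

View pics/w20.png

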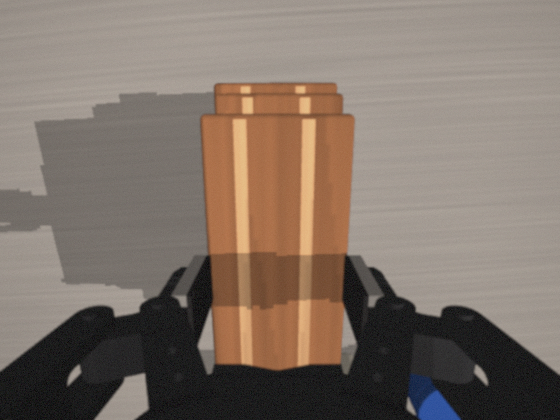

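Request:
apply_moves:
  increments:
    - [0,0,0,0.0005,-0.0005,0.01,0.045]
    - [0,0,0,0.0005,-0.0005,0.017,0.045]
    - [0,0,0,0.0005,-0.0005,0.02,0.045]
    - [0,0,0,0.0005,-0.0005,0.021,0.045]
    - [0,0,0,0.0005,-0.0005,0.022,0.045]
    - [0,0,0,0.0005,-0.0005,0.022,0.045]

```text
time: 32.1
ee_pos: [0.3621, -0.3016, 0.0969]
ee_rot: [0.0, 0.729, 0.685, 0.001]
contact_force: [-3.1, 2.9, 7.8]
width: 0.0567
```

```bash
python3 - <<'E'
from h import *
s=bot.sense();print(s["contact_force"],s["ee_pos"],s["width"])
E
```

```text
[-3.08873946  2.92376452  7.81700285] [ 0.36208665 -0.30160253  0.09692776] 0.056679534953460745
```

Request:
apply_moves:
  increments:
    - [0,0,0,0,0,0,0.0854]
    - [0,0,0,0,0,0,0.0854]
    - [0,0,0,0,0,0,0.0854]
    - [0,0,0,0,0,0,0.0854]
    - [0,0,0,0,0,-0.03,0.0854]
    - [0,0,0,0,0,-0.08,0.0854]
    - [0,0,0,0,0,-0.12,0.0854]
    - [0,0,0,0.04,0.03,-0.14,0.0854]
    - [0,0,0,0.08,0.05,-0.15,0.0854]
    - [0,0,0,0.08,0.05,-0.15,0.0854]
    - [0,0,0,0.08,0.05,-0.15,0.0854]
    - [0,0,0,0.08,0.05,-0.15,0.0854]

```text
time: 33.3
ee_pos: [0.4162, -0.2251, 0.2463]
ee_rot: [-0.0, 0.729, 0.685, 0.0]
contact_force: [0.7, -0.8, -0.0]
width: 0.0855
```

```bash
python3 - <<'E'
from h import *
c=vision.camera("wrist");crop(c,0,0,560,420,1,"w21.png")
t=vision.camera("top");crop(t,170,65,430,265,3,"t21.png")
print([b for b in boards(c,0.104)])
for b in boards(t,0.018,(230,100,330,260)): print(b)
delta(0.6645,0.1525,0.11,91.7)
E
```

```text
[(array([ 14., 316.]), 520.4, -491.4, 46.3, 28.1, -70.09), (array([185., 127.]), 361.1, -297.2, 144.5, 67.4, -3.41)]
(array([258., 220.]), 450.8, 149.5, 87.3, 84.0, 89.58)
(array([256., 155.]), 663.8, 153.3, 119.3, 56.1, 1.84)
pos [ 0.4159 -0.2255  0.2462] w [-0.   -0.05 -5.37] d [0.393  0.2239 0.1365] |d| 0.472
```

View pics/w21.png

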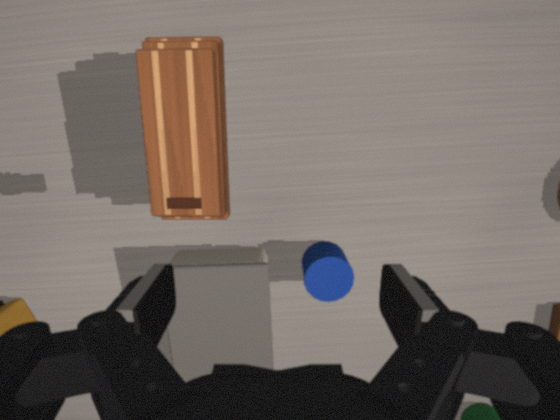

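View pics/t21.png

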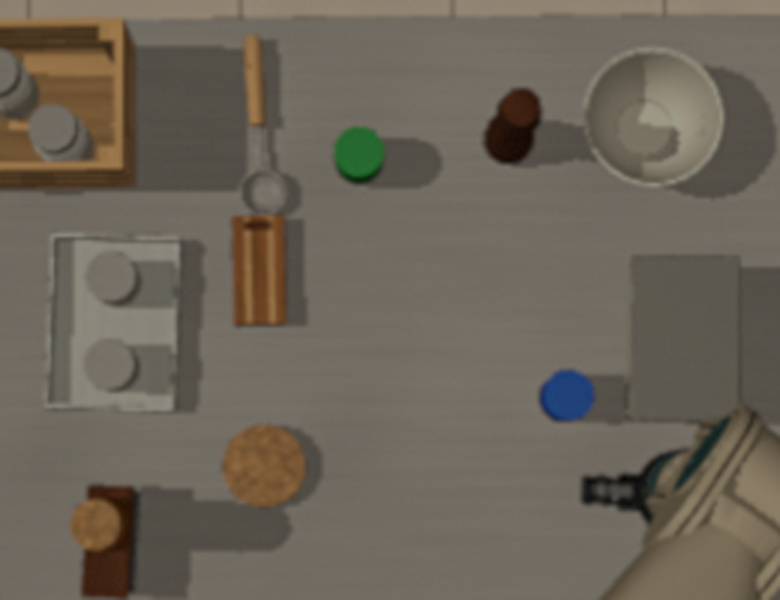

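Request:
apply_moves:
  increments:
    - [0,0,-1,0.04,0.023,0,0.0854]
    - [0,0,-2,0.08,0.046,0.01,0.0854]
    - [0,0,-3,0.12,0.069,0.03,0.0854]
    - [0,0,-4,0.16,0.091,0.05,0.0854]
    - [0,0,-5.4,0.2,0.114,0.07,0.0854]
    - [0,0,-5.4,0.24,0.137,0.09,0.0854]
    - [0,0,-5.4,0.28,0.16,0.1,0.0854]
    - [0,0,-5.4,0.32,0.182,0.12,0.0854]
    - [0,0,-5.4,0.36,0.205,0.136,0.0854]
    - [0,0,-5.4,0.393,0.224,0.136,0.0854]
    - [0,0,-5.4,0.393,0.224,0.136,0.0854]
    - [0,0,-5.4,0.393,0.224,0.136,0.0854]
    - [0,0,-5.4,0.393,0.224,0.136,0.0854]

```text
time: 34.7
ee_pos: [0.664, 0.1507, 0.1101]
ee_rot: [-0.001, 0.697, 0.717, -0.0]
contact_force: [-1.1, -0.3, -1.5]
width: 0.0856
```

```bash
python3 - <<'E'
from h import *
c=vision.camera("wrist");crop(c,0,0,560,420,1,"w22.png")
print([b for b in boards(c,0.018)])
delta(0.665,0.153,0.009,91.7)
E
```

```text
[(array([476., 410.]), 835.6, 331.7, 40.4, 27.6, 89.08), (array([281., 208.]), 666.7, 153.0, 118.6, 55.7, 0.98)]
pos [0.6639 0.1507 0.1104] w [-0.06 -0.03 -0.1 ] d [0.0022 0.0012 0.1014] |d| 0.101
```

View pics/w22.png

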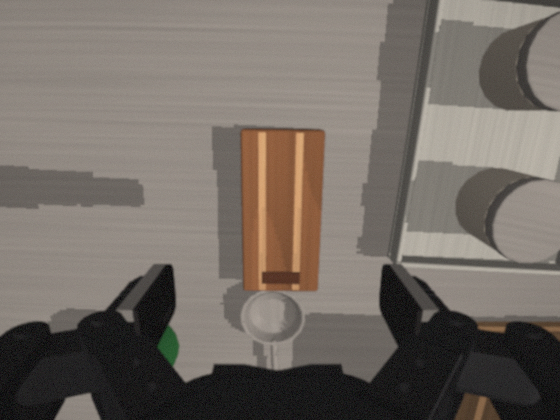

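Request:
apply_moves:
  increments:
    - [0,0,0.3,0.002,0.001,0.04,0.0854]
    - [0,0,0.3,0.002,0.001,0.08,0.0854]
    - [0,0,0.3,0.002,0.001,0.097,0.0854]
    - [0,0,0.3,0.002,0.001,0.1025,0.0854]
    - [0,0,0.3,0.002,0.001,0.1025,0.0854]
    - [0,0,0.3,0.002,0.001,0.1025,0.075]
    - [0,0,0.3,0.002,0.001,0.1025,0.05]
    - [0,0,0.3,0.002,0.001,0.1025,0.042]
    - [0,0,0.3,0.002,0.001,0.1025,0.042]
    - [0,0,0.3,0.002,0.001,0.1025,0.042]
    - [0,0,0.3,0.002,0.001,0.1025,0.042]
  force: 60

```text
time: 35.85
ee_pos: [0.6669, 0.1531, 0.0108]
ee_rot: [0.001, 0.699, 0.715, 0.001]
contact_force: [-1.0, -0.3, 4.9]
width: 0.0541
```

```bash
python3 - <<'E'
from h import *
s=bot.sense();print(s["contact_force"],s["ee_pos"],s["width"])
c=vision.camera("wrist");crop(c,0,0,560,420,1,"w23.png")
for b in boards(c,0.018): print(b)
E
```

```text
[-1.01391335 -0.34896705  4.90542449] [0.66687414 0.15305511 0.010809  ] 0.0541128388909865
(array([277., 245.]), 661.5, 152.5, 108.5, 56.0, 1.28)
```

View pics/w23.png

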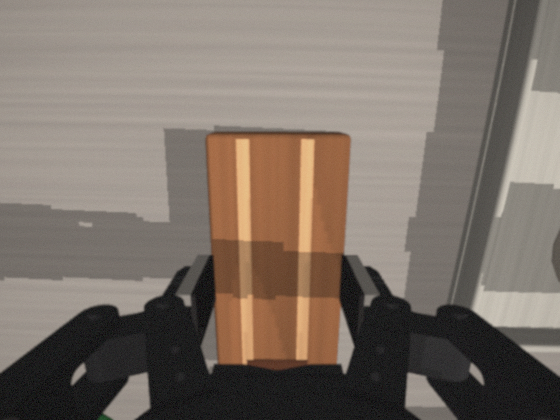

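Request:
apply_moves:
  increments:
    - [0,0,0,0,0,-0.03,0.042]
    - [0,0,0,0,0,-0.07,0.042]
    - [0,0,0,0,0,-0.11,0.042]
    - [0,0,0,0,0,-0.14,0.042]
    - [0,0,0,0,0,-0.16,0.042]
    - [0,0,0,0,0,-0.165,0.042]
    - [0,0,0,0,0,-0.165,0.042]

```text
time: 36.6
ee_pos: [0.667, 0.1531, 0.1772]
ee_rot: [0.002, 0.699, 0.715, 0.003]
contact_force: [-0.2, -0.1, -1.2]
width: 0.0539
```

```bash
python3 - <<'E'
from h import *
s=bot.sense();print(s["contact_force"],s["ee_pos"],s["width"])
delta(0.362,-0.302,0.175,86.5)
E
```

```text
[-0.16312565 -0.06394308 -1.18909196] [0.66702804 0.15311295 0.1772129 ] 0.05394954862795368
pos [0.667  0.1531 0.1772] w [ 0.35 -0.07  4.82] d [-4.480e-01 -3.154e-01 -2.000e-04] |d| 0.548
```

Request:
apply_moves:
  increments:
    - [0.3,0,0.5,-0.032,-0.023,0,0.042]
    - [0.3,0,1,-0.064,-0.045,0,0.042]
    - [0.3,0,1.5,-0.096,-0.068,0,0.042]
    - [0.3,0,2,-0.128,-0.09,0,0.042]
    - [0.3,0,2.5,-0.16,-0.113,0,0.042]
    - [0.3,0,3,-0.192,-0.135,0,0.042]
    - [0.3,0,3.5,-0.224,-0.158,0,0.042]
    - [0.3,0,4,-0.256,-0.18,0,0.042]
    - [0.3,0,4.8,-0.288,-0.203,0,0.042]
    - [0.3,0,4.8,-0.32,-0.225,0,0.042]
    - [0.3,0,4.8,-0.352,-0.248,0,0.042]
    - [0.3,0,4.8,-0.384,-0.27,0,0.042]
    - [0.3,0,4.8,-0.416,-0.293,0,0.042]
    - [0.3,0,4.8,-0.44,-0.31,0,0.042]
    - [0.3,0,4.8,-0.448,-0.3155,0,0.042]
    - [0.3,0,4.8,-0.448,-0.3155,0.02,0.042]
    - [0.3,0,4.8,-0.448,-0.3155,0.04,0.042]
    - [0.3,0,4.8,-0.448,-0.3155,0.04,0.042]
    - [0.3,0,4.8,-0.448,-0.3155,0.04,0.042]

```text
time: 38.5
ee_pos: [0.3617, -0.3007, 0.1339]
ee_rot: [-0.002, 0.728, 0.686, 0.001]
contact_force: [0.9, -0.4, -0.1]
width: 0.0541
```

```bash
python3 - <<'E'
from h import *
s=bot.sense();print(s["contact_force"],s["ee_pos"],s["width"])
c=vision.camera("wrist");crop(c,0,0,560,420,1,"w24.png")
delta(0.362,-0.302,0.115,86.5)
E
```

```text
[ 0.8626777  -0.39350442 -0.06004162] [ 0.36172757 -0.30066098  0.13390785] 0.05406774474516016
pos [ 0.3624 -0.3014  0.1348] w [ 0.03 -0.11  0.07] d [-0.0006 -0.0004  0.0198] |d| 0.02
```

View pics/w24.png

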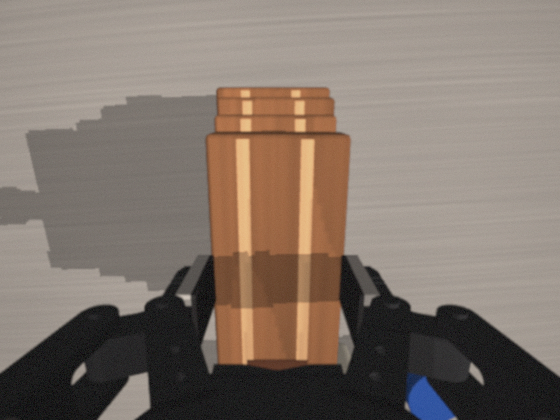

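Request:
apply_moves:
  increments:
    - [0,0,0,-0.001,0,0.01,0.042]
    - [0,0,0,-0.001,0,0.016,0.042]
    - [0,0,0,-0.001,0,0.019,0.042]
    - [0,0,0,-0.001,0,0.02,0.042]
    - [0,0,0,-0.001,0,0.0215,0.042]
    - [0,0,0,-0.001,0,0.0215,0.042]

```text
time: 39.15
ee_pos: [0.3622, -0.3021, 0.1148]
ee_rot: [-0.001, 0.728, 0.686, 0.001]
contact_force: [-2.4, 3.8, 9.7]
width: 0.0539
```

```bash
python3 - <<'E'
from h import *
s=bot.sense();print(s["contact_force"],s["ee_pos"],s["width"])
E
```

```text
[-2.44464913  3.80042856  9.67132823] [ 0.36218086 -0.30209095  0.11475124] 0.053894436475155495
```

Contact at the expected height; release and retreat clear of the top camera's view of the pile.

Request:
apply_moves:
  increments:
    - [0,0,0,0,0,0,0.0854]
    - [0,0,0,0,0,0,0.0854]
    - [0,0,0,0,0,0,0.0854]
    - [0,0,0,0,0,0,0.0854]
    - [0,0,0,0,0,-0.03,0.0854]
    - [0,0,0,0,0,-0.08,0.0854]
    - [0,0,0,0,0,-0.12,0.0854]
    - [0,0,0,0.04,0.03,-0.14,0.0854]
    - [0,0,0,0.08,0.05,-0.16,0.0854]
    - [0,0,0,0.12,0.06,-0.16,0.0854]
    - [0,0,0,0.3,0.06,-0.16,0.0854]
    - [0,0,0,0.3,0.06,-0.16,0.0854]
    - [0,0,0,0.3,0.06,-0.16,0.0854]
    - [0,0,0,0.3,0.06,-0.16,0.0854]
    - [0,0,0,0.3,0.06,-0.16,0.0854]
    - [0,0,0,0.3,0.06,-0.16,0.0854]
    - [0,0,0,0.3,0.06,-0.16,0.0854]

```text
time: 40.85
ee_pos: [0.44, -0.0072, 0.2754]
ee_rot: [-0.001, 0.728, 0.685, 0.001]
contact_force: [0.3, -0.1, 0.6]
width: 0.0857
```

```bash
python3 - <<'E'
from h import *
s=bot.sense();print(s["ee_pos"])
t=vision.camera("top");crop(t,170,65,430,290,3,"t25.png")
c=vision.camera("scene");crop(c,80,40,440,310,2,"s25.png")
k=vision.camera("wrist");crop(k,0,0,560,420,1,"w25.png")
for b in boards(t,0.122,(370,210,430,290),amin=100): print(b)
W=cloud(t)
m=np.isfinite(W[...,2])&(abs(W[...,0]-.362)<.05)&(abs(W[...,1]+.302)<.02); print("top z",np.median(W[m][:,2]))
for n,p in dict(p2=(.56,.31),p3=(.654,.309)).items():
  m=(abs(W[...,0]-p[0])<.015)&(abs(W[...,1]-p[1])<.015)&(W[...,2]>.04); A=W[m]; print(n,A.mean(0).round(4),np.linalg.lstsq(np.c_[A[:,:2],np.ones(len(A))],A[:,2],rcond=None)[0].round(3))
E
```

```text
[ 0.44002126 -0.00721832  0.27535872]
(array([401., 248.]), 360.7, -293.9, 158.1, 72.4, -3.68)
top z 0.12113552915563457
p2 [0.5593 0.31   0.0557] [ 0.049 -0.005  0.03 ]
p3 [0.6541 0.309  0.0553] [-0.     0.027  0.047]
```

View pics/t25.png

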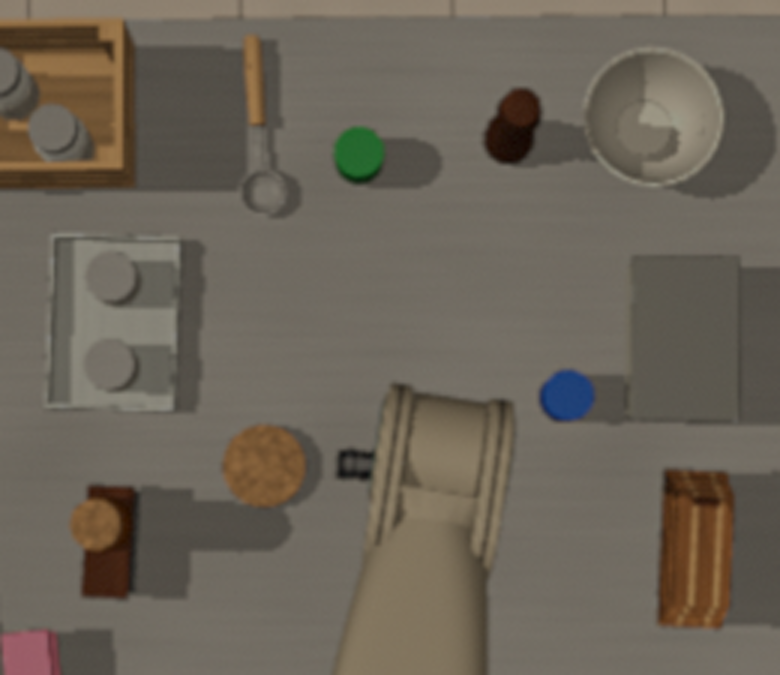

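View pics/s25.png

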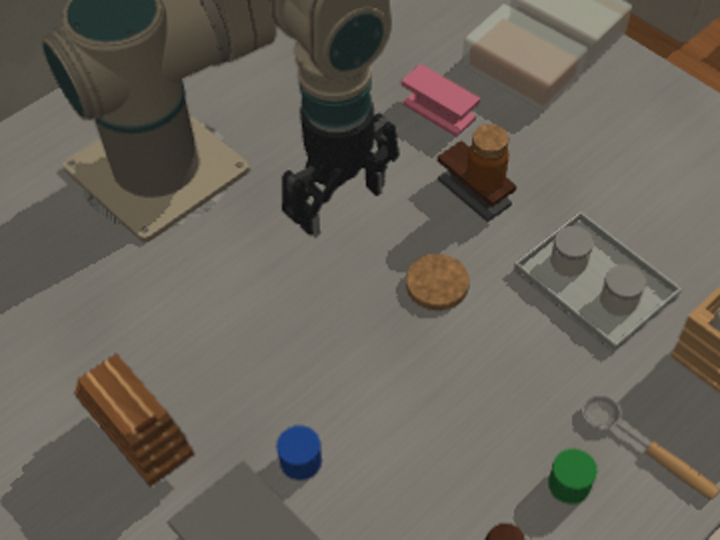

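View pics/w25.png

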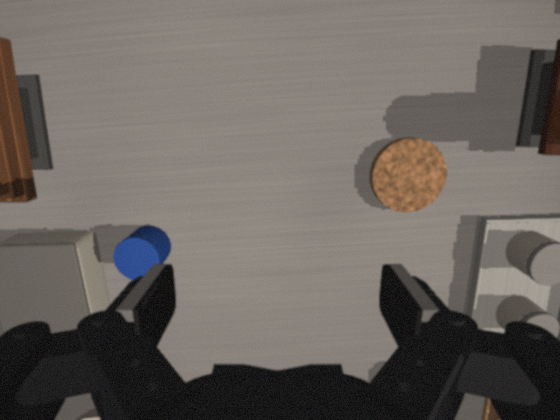

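```bash
python3 - <<'E'
from h import *
for nm,box,k in (("top",(370,205,430,285),7),("scene",(110,210,190,290),7)):
    c=vision.camera(nm); x0,y0,x1,y1=box
    im=cv2.resize(c["frame"][y0:y1,x0:x1,::-1],None,fx=k,fy=k,interpolation=cv2.INTER_CUBIC)
    a=np.deg2rad(-3.7); A=np.array([[np.cos(a),-np.sin(a)],[np.sin(a),np.cos(a)]])
    for i,(l,w) in enumerate([(165,66),(150,63),(135,60),(120,57)]):
        P=np.array([[l,w],[l,-w],[-l,-w],[-l,w]])/2000@A.T+[0.3617,-0.3027]
        uv=(proj(c,np.c_[P,np.full(4,0.068+.018*i)])-[x0,y0]+.5)*k
        cv2.polylines(im,[uv.round().astype(np.int32)],True,[(255,0,0),(0,255,0),(255,255,0),(255,0,255)][i],1)
    cv2.imwrite(f"pics/ov_{nm}.png",im)
E
```

```text
(no output)
```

View pics/ov_top.png

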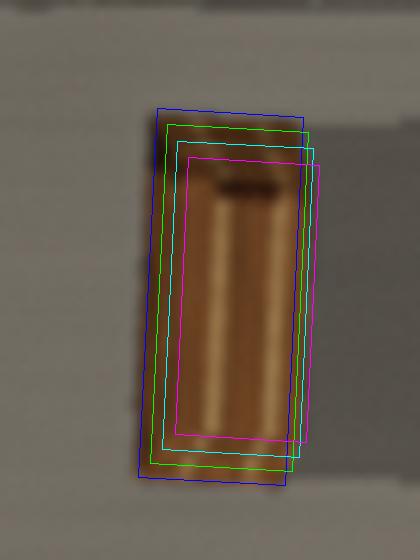

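View pics/ov_scene.png

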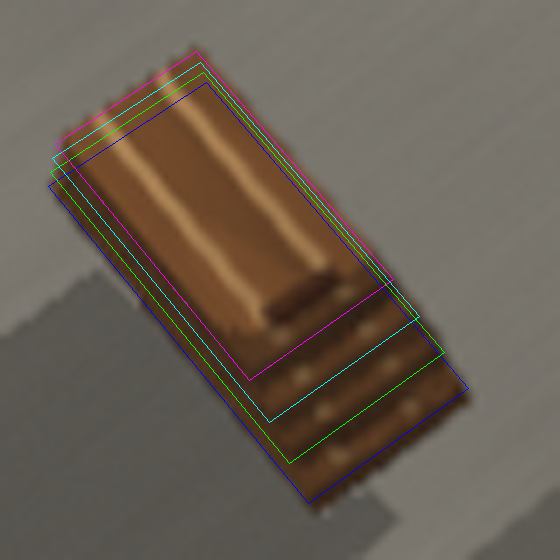

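```bash
python3 - <<'E'
from h import *
c=vision.camera("scene"); crop(c,105,205,195,290,7,"sc26.png")
W=cloud(c)
for u,v in [(130,225),(140,235),(148,244),(152,249),(156,262)]: print(u,v,W[v,u].round(4))
print(proj(c,[[0,0,0]]))
E
```

```text
130 225 [ 0.3133 -0.2983  0.1275]
140 235 [ 0.3528 -0.2982  0.1278]
148 244 [ 0.3848 -0.2994  0.126 ]
152 249 [ 0.4009 -0.3005  0.1236]
156 262 [ 0.4272 -0.3124  0.1095]
[[158.04312998 125.0413223 ]]
```

View pics/sc26.png

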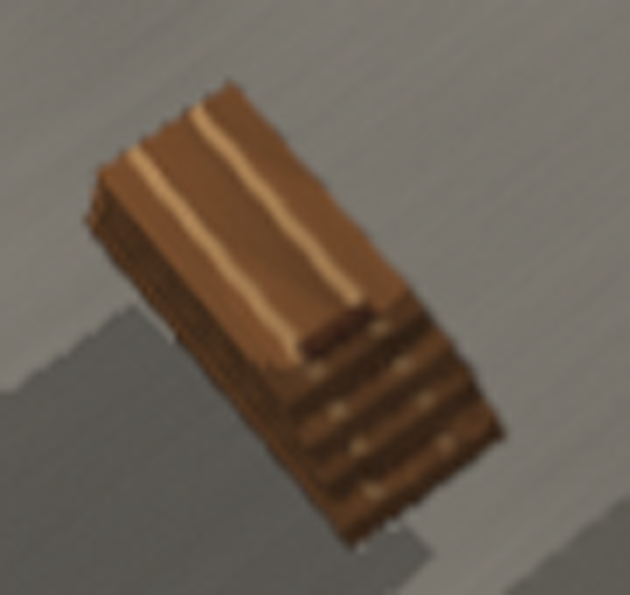

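Request:
apply_moves:
  increments:
    - [0,0,0,-0.04,-0.01,-0.02,0.0854]
    - [0,0,0,-0.08,-0.01,-0.04,0.0854]
    - [0,0,0,-0.12,-0.02,-0.06,0.0854]
    - [0,0,0,-0.16,-0.02,-0.06,0.0854]
    - [0,0,0,-0.2,-0.02,-0.06,0.0854]
    - [0,0,0,-0.24,-0.02,-0.06,0.0854]
    - [0,0,0,-0.28,-0.02,-0.06,0.0854]
    - [0,0,0,-0.28,-0.02,-0.06,0.0854]
    - [0,0,0,-0.28,-0.02,-0.06,0.0854]

```text
time: 42.05
ee_pos: [0.4024, -0.2864, 0.3344]
ee_rot: [-0.002, 0.729, 0.684, 0.001]
contact_force: [-0.7, -0.4, 0.1]
width: 0.0855
```

```bash
python3 - <<'E'
from h import *
c=vision.camera("wrist"); print(bot.sense()["ee_pos"])
im=cv2.resize(c["frame"][:,:,::-1],(800,600)); raw=im.copy(); k=800/560
a=np.deg2rad(-3.7); A=np.array([[np.cos(a),-np.sin(a)],[np.sin(a),np.cos(a)]])
for i,(l,w) in enumerate([(165,66),(150,63),(135,60),(120,57)]):
    P=np.array([[l,w],[l,-w],[-l,-w],[-l,w]])/2000@A.T+[0.3617,-0.3027]
    uv=proj(c,np.c_[P,np.full(4,0.068+.018*i)])*k
    cv2.polylines(im,[uv.round().astype(np.int32)],True,[(255,0,0),(0,255,0),(255,255,0),(255,0,255)][i],1)
cv2.imwrite("pics/ov_w26.png",im); cv2.imwrite("pics/w26.png",raw)
E
```

```text
[ 0.40254889 -0.28555523  0.33454643]
```

View pics/ov_w26.png

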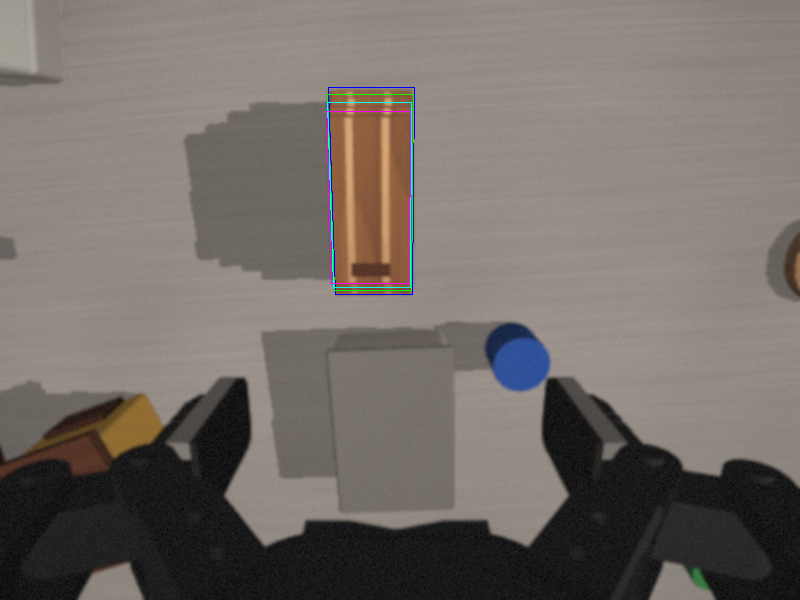

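```bash
python3 - <<'E'
from h import *
t=vision.camera("top")
for b in boards(t,0.018,(230,100,330,260)): print(b)
s=bot.sense();print(s["time"],abs(s["dq"]).max(),s["contact_force"])
print(bot.sign_off())
E
```

```text
(array([258., 220.]), 450.8, 149.5, 87.3, 84.0, 89.58)
42.15 0.017159469688002034 [ 0.44869598  0.76867948 -0.00685007]
the job is handed in; nothing more can be done
None
```

I stood the two pots that were there (2 and 3) upright in the aluminium tray. The four boards that were there (1 to 4) are stacked biggest-first on the right-hand stand, the free one. The job was handed in at 42 s.

**Along the way:** Board 4 was knocked about 2 cm aside during the run. I measured it again before picking it up.

**Last checks:**
- **Pile:** the top reads 121 mm high, against 122 mm expected. In the wrist camera, the predicted outlines of boards centred on the stand match the pile to about 2 mm, at the stand's angle of about -3.7°.
- **Pots:** both lids read 55 to 56 mm high and roughly level (fits of 0.03 to 0.05 rad), and both pots sit well inside the tray rim.
- **Jar and trivet:** the trivet's measured position is unchanged. The jar looks unmoved in the pictures, but I did not measure it again.
- **Arm:** it was clear of everything when I handed in.

**Disagreement:** in the scene camera, the predicted outlines extended past where I read the boards' far ends. The scene camera's depth also read the pile's top about 5 mm high. I trusted the wrist and top cameras, and I believe I misread the end faces in the scene view.

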